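# Set up the kitchen herb planter

### The job

Set up the herb planter: first shut its drain by turning the T-handle clockwise until it stops. Next seat each terracotta pot that is there in a ceramic cup of its own that matches its taper, level and fully down; then draw the two glass panes up out of their rack by the top edge, keeping them upright, and slide one fully down into the slot at each end of the planter tray, centred along the slot. Leave the things standing around where they are.

Things in the scene. Friction and masses are not known exactly. Their poses are not given: they have to be found in the camera images.
- tray: fixed wooden planter tray 110 x 284, its top 12 above the worktop, with three ceramic cups 72 apart along its middle line and a pane slot at each end, 124 from the middle; a drain valve stands 34 beyond the left end on the same line. Origin at the centre of its underside; x across the tray (away from the robot), y along it (to the left), z up. Yaw varies. Wall cabinets with handles overhang the back (beyond x = 0.55 m, above z = 0.45 m). All sizes in mm.
- pot_wide_mid (a point): hollow terracotta flowerpot, upright, the widest of the pots; 58 high. Straight round collar 66 across, from 30 above the foot to the rim, wall 5; below it tapers from 62 to 44 across at the foot. Inside floor level with the collar's foot; about 0.15 kg, mostly in its solid foot. Point: on its axis half-way up (29 above the foot), z up. May be absent (no pose). All sizes in mm.
- pot_slim_1_mid (a point): hollow terracotta flowerpot, upright, one of the two slim pots, which are alike; 58 high. Straight round collar 56 across, from 30 above the foot to the rim, wall 5; below it tapers from 52 to 34 across at the foot. Inside floor level with the collar's foot; about 0.15 kg, mostly in its solid foot. Point: on its axis half-way up (29 above the foot), z up. May be absent (no pose). All sizes in mm.
- pot_slim_2_mid (a point): hollow terracotta flowerpot, upright, one of the two slim pots, which are alike; 58 high. Straight round collar 56 across, from 30 above the foot to the rim, wall 5; below it tapers from 52 to 34 across at the foot. Inside floor level with the collar's foot; about 0.15 kg, mostly in its solid foot. Point: on its axis half-way up (29 above the foot), z up. May be absent (no pose). All sizes in mm.
- cup_wide_rim (a point): tapered white ceramic cup, the widest of the three, fixed upright in the tray; rim 34 above the tray's top, 69 across outside, 58 inside, tapered like the wide pot. Point: centre of its rim. A seated wide pot hangs by its taper, foot 22.5 below this rim, middle 6.5 above, pot rim 35.5 above, collar 7.5 clear of the cup. The cups' order in the tray varies. All sizes in mm.
- cup_slim_1_rim (a point): tapered white ceramic cup, one of the two narrower ones, which are alike, fixed upright in the tray; rim 34 above the tray's top, 59 across outside, 48 inside, tapered like the slim pot. Point: centre of its rim. A seated slim pot hangs by its taper, foot 22.5 below this rim, middle 6.5 above, pot rim 35.5 above, collar 7.5 clear of the cup. The cups' order in the tray varies. All sizes in mm.
- cup_slim_2_rim (a point): tapered white ceramic cup, one of the two narrower ones, which are alike, fixed upright in the tray; rim 34 above the tray's top, 59 across outside, 48 inside, tapered like the slim pot. Point: centre of its rim. A seated slim pot hangs by its taper, foot 22.5 below this rim, middle 6.5 above, pot rim 35.5 above, collar 7.5 clear of the cup. The cups' order in the tray varies. All sizes in mm.
- pane_1_mid (a point): clear glass pane, 100 wide, 106 high, 6 thick, with an aluminium strip 10 thick and 18 high along its top edge to hold it by; 0.18 kg. The point is at its middle (53 above its lower edge); x along its width, y through its thickness, z up. At the start it stands 26 deep in a slot of the rack, its lower edge 10 above the worktop; in any slot it may lean by up to 0.12 rad. All sizes in mm.
- pane_2_mid (a point): clear glass pane, 100 wide, 106 high, 6 thick, with an aluminium strip 10 thick and 18 high along its top edge to hold it by; 0.18 kg. The point is at its middle (53 above its lower edge); x along its width, y through its thickness, z up. At the start it stands 26 deep in a slot of the rack, its lower edge 10 above the worktop; in any slot it may lean by up to 0.12 rad. All sizes in mm.
- slot_left (a point): slot for a pane at the left end of the planter tray: 9 wide, 26 deep, 104 long, its mouth flared to about 20; the flared lips end about 37 above the slot's floor. The point is the middle of the slot's floor (12 above the worktop); x along the slot, y across it (along the tray), z up. All sizes in mm.
- slot_right (a point): slot for a pane at the right end of the planter tray: 9 wide, 26 deep, 104 long, its mouth flared to about 20; the flared lips end about 37 above the slot's floor. The point is the middle of the slot's floor (12 above the worktop); x along the slot, y across it (along the tray), z up. All sizes in mm.
- drain_handle (a point): T-handle of the tray's drain valve: level steel bar 72 long, 11 wide, 16 high on a stem, turning about the upright axis through its middle. The point is the bar's middle, 78 above the worktop, on the turning axis, 176 from the tray's middle; x along the bar. All sizes in mm.
- drain (a joint): turn of the T-handle in rad: 0 = fully shut (stop; bar then points across the tray), grows counter-clockwise seen from above as it opens, at most 6.6; starts 3.3 to 5.5; stiff by about 0.04 N m, stays where it is left All sizes in mm.
- rack: fixed wooden rack 120 x 130 with two slots like those of the tray, 70 apart, in which the panes stand side by side; base 10 high. Origin at the centre of its underside; x along the slots, y across them, z up. All sizes in mm.
- spice_jar: bystander: square jar 44 x 44 x 107 mm; origin at the centre of its underside
- salt_shaker: bystander: salt shaker 44 across, 90 high; origin at the centre of its underside (sizes in mm)
- honey_bottle: bystander: squeeze bottle 59 x 70 x 164; origin at the centre of its underside (sizes in mm)
- goat_cheese: bystander: white log in film on a clear tray about 80 x 130, 42 high; origin at the centre of its underside (sizes in mm)
Mind the look-alikes: they are no part of the job. What is shaped like the part that bears pot_wide_mid but blue or purple is not meant. What is shaped like the part that bears pot_slim_2_mid but pink is not meant.

How it is judged:
On the way, in this order (a step that is already met when the one before it is completed fails the run):
1. the drain valve is shut (value of joint drain below 0.2 rad), for 0.2 s.
2. every pot present is seated in a cup of its size (horizontal distance between pot_wide_mid and cup_wide_rim below 0.004 m and z of pot_wide_mid in the frame of cup_wide_rim between 0.0025 and 0.0105 m and angle between pot_wide_mid's own z axis and vertical below 0.07 rad and ((horizontal distance between pot_slim_1_mid and cup_slim_1_rim below 0.004 m and z of pot_slim_1_mid in the frame of cup_slim_1_rim between 0.0025 and 0.0105 m and angle between pot_slim_1_mid's own z axis and vertical below 0.07 rad) or (horizontal distance between pot_slim_1_mid and cup_slim_2_rim below 0.004 m and z of pot_slim_1_mid in the frame of cup_slim_2_rim between 0.0025 and 0.0105 m and angle between pot_slim_1_mid's own z axis and vertical below 0.07 rad)) and ((horizontal distance between pot_slim_2_mid and cup_slim_1_rim below 0.004 m and z of pot_slim_2_mid in the frame of cup_slim_1_rim between 0.0025 and 0.0105 m and angle between pot_slim_2_mid's own z axis and vertical below 0.07 rad) or (horizontal distance between pot_slim_2_mid and cup_slim_2_rim below 0.004 m and z of pot_slim_2_mid in the frame of cup_slim_2_rim between 0.0025 and 0.0105 m and angle between pot_slim_2_mid's own z axis and vertical below 0.07 rad))), for 0.2 s.
3. a glass pane stands fully down in each end slot of the tray ((((z of pane_1_mid in the frame of slot_left between 0.048 and 0.056 m and x of pane_1_mid in the frame of slot_left between -0.012 and 0.012 m and y of pane_1_mid in the frame of slot_left between -0.008 and 0.008 m and angle between the y axis of pane_1_mid and the y axis of slot_left, either way round below 0.15 rad and angle between pane_1_mid's own z axis and vertical below 0.15 rad) and (z of pane_2_mid in the frame of slot_right between 0.048 and 0.056 m and x of pane_2_mid in the frame of slot_right between -0.012 and 0.012 m and y of pane_2_mid in the frame of slot_right between -0.008 and 0.008 m and angle between the y axis of pane_2_mid and the y axis of slot_right, either way round below 0.15 rad and angle between pane_2_mid's own z axis and vertical below 0.15 rad)) or ((z of pane_1_mid in the frame of slot_right between 0.048 and 0.056 m and x of pane_1_mid in the frame of slot_right between -0.012 and 0.012 m and y of pane_1_mid in the frame of slot_right between -0.008 and 0.008 m and angle between the y axis of pane_1_mid and the y axis of slot_right, either way round below 0.15 rad and angle between pane_1_mid's own z axis and vertical below 0.15 rad) and (z of pane_2_mid in the frame of slot_left between 0.048 and 0.056 m and x of pane_2_mid in the frame of slot_left between -0.012 and 0.012 m and y of pane_2_mid in the frame of slot_left between -0.008 and 0.008 m and angle between the y axis of pane_2_mid and the y axis of slot_left, either way round below 0.15 rad and angle between pane_2_mid's own z axis and vertical below 0.15 rad)))), for 0.2 s.
At the end, for the whole second after the job is handed in: Drain valve within 0.2 rad of shut. Each pot present is in a cup of its size: within 4 mm of its axis, 4 mm of seated height, tilt under 0.07 rad. One pane in each end slot: down within 4 mm, within 12 mm of the middle along the slot, upright within 0.15 rad (all of step 2 and value of joint drain below 0.2 rad and (((z of pane_1_mid in the frame of slot_left between 0.048 and 0.056 m and x of pane_1_mid in the frame of slot_left between -0.012 and 0.012 m and y of pane_1_mid in the frame of slot_left between -0.008 and 0.008 m and angle between the y axis of pane_1_mid and the y axis of slot_left, either way round below 0.15 rad and angle between pane_1_mid's own z axis and vertical below 0.15 rad) and (z of pane_2_mid in the frame of slot_right between 0.048 and 0.056 m and x of pane_2_mid in the frame of slot_right between -0.012 and 0.012 m and y of pane_2_mid in the frame of slot_right between -0.008 and 0.008 m and angle between the y axis of pane_2_mid and the y axis of slot_right, either way round below 0.15 rad and angle between pane_2_mid's own z axis and vertical below 0.15 rad)) or ((z of pane_1_mid in the frame of slot_right between 0.048 and 0.056 m and x of pane_1_mid in the frame of slot_right between -0.012 and 0.012 m and y of pane_1_mid in the frame of slot_right between -0.008 and 0.008 m and angle between the y axis of pane_1_mid and the y axis of slot_right, either way round below 0.15 rad and angle between pane_1_mid's own z axis and vertical below 0.15 rad) and (z of pane_2_mid in the frame of slot_left between 0.048 and 0.056 m and x of pane_2_mid in the frame of slot_left between -0.012 and 0.012 m and y of pane_2_mid in the frame of slot_left between -0.008 and 0.008 m and angle between the y axis of pane_2_mid and the y axis of slot_left, either way round below 0.15 rad and angle between pane_2_mid's own z axis and vertical below 0.15 rad)))); the robot touches nothing.
It fails at once if a glass pane is tipped over (angle between any of pane_1_mid, pane_2_mid's own z axis and vertical above 0.7 rad).
It fails at once if a bystander is knocked more than 4 cm away (distance of any of spice_jar, salt_shaker, honey_bottle, goat_cheese from where it was at the start of the episode above 0.04 m).
Of pot_wide, pot_slim_1, pot_slim_2 only 2 to 3 are there at a start; the rules pass over those that are not, and their reading is None.
At some moment in a run one of pot_wide, pot_slim_1, pot_slim_2 may be knocked a few centimetres aside while the robot is not near it.
It also fails if it takes over 208 s, if anything falls off the work surface, if the arm or the gripper's body presses on something with over 40 N, if the wrist force passes 120 N, or if a joint passes its speed limit or range.

### The arm

A 7-joint arm with a two-finger parallel gripper is mounted at the origin on a cart in front of the work surface, level with it; the furniture and walls round the work are solid. World frame = base frame: x ahead of the robot, y to its left, z up, the work surface at z = 0. Lengths are in m, angles in rad, forces in N, time in s.
With the tool pointing down it reaches from about 0.4 to 0.85 m from the base axis. Payload 4.5 kg.
Tool frame: the origin (TCP) lies midway between the tips of the shut fingers; the grasp point (between the pads) lies 19 mm behind it; z points along the fingers, y is the direction in which the jaws open and shut (so a half turn about z gives the same grasp; the last joint's range is limited). The gripper opens to 88 mm and grips with 3 to 60 N. Pads are 18 mm wide; open, the fingers measure 123 mm over their backs; the gripper's body (75 mm by 187 mm) begins 45 mm behind the grasp point.
Start: joints at [1.38, 0.689, -0.195, 1.565, 0.157, 0.902, -0.215], TCP at [0.139, -0.609, 0.239] pointing down, gripper open.
Joint ranges: [-3.01, 3.01], [-0.46, 2.08], [-1.47, 1.51], [0.13, 2.56], [-1, 4.14], [0.04, 2.09], [-2.66, 2.66]. Speed limits (rad/s): [2.57, 2.57, 3.14, 3.14, 3.14, 3.14, 3.14].

### API

Orientations are given as a unit quaternion [x, y, z, w].
In Python, from plant import r gives the robot as it stands. The module is installed in compiled form; this text tells all that it offers.
- The arm moves only by the shell command python3 -m jog 'ROWS' [FORCE]. ROWS is JSON, a list of rows, each an object with "translation": the shift along the tool's x, y, z in units of 40 mm (1.0 is 40 mm), a list of three; "twist": the turn about the tool's z in units of 6 degrees (1.0 is 6 degrees); "claw": the opening in per cent of the stroke, from 0 (shut) to 100 (fully open). A call has 1 to 20 rows; each row shifts and turns the commanded pose from where the row before left it, along the tool's axes as they then stand; what a row does not reach is not made up. A row lasts 1/12 s, in which the tool goes at most 41.7 mm and 7.16 degrees, less where a joint would pass 70% of its speed; a pose out of reach is approached as far as the arm can. A call is refused whole if a number of a shift passes 1 or a number of a turn 1, either way. A call with a gripper value outside its range is refused whole. The fingers move at their own pace and stop on an object; FORCE is the grip in N (left out, the last holds). Time passes only in rows, so rows that do not move let the fingers close. It gives the time, the measured TCP pose, the force and the opening at its end, in the units of the state.
- r.get_state(): the state, without advancing time (a new reading comes with each control period).
- r.snapshot(name): name is "scene" or "top" or "wrist"; returns a dict with "img" (480x640x3 uint8, red, green, blue), "fx", "fy", "cx", "cy" (pixels), "origin" and "rotation" of the camera in the world; the wrist camera has in their place "T_tool_cam" (4x4, takes a point from camera to tool coordinates, whose origin is the TCP and whose axes are the flange's). Camera axes: x right, y up, looking along -z (the intrinsics and any distortion apply to the point x, -y, -z); pixel columns grow to the right and rows downward; lengths in m; the calibration is good to about 2 mm. A picture is of the moment at which its call begins: read the wrist's pose just before it. There is no depth.
- r.finish_job(): hands the job in, once; it reports no verdict.
Trained networks look in the newest picture that a camera, given by its name, has taken for a name from the list of things; names that differ only in an ending like _2 or _b are one class to them, and where a whole thing is asked for, a point or a joint stands for the part that bears it (a point fixed in the world has none). Each returns a list of dicts, best first, with "confidence" (0 to 1); they miss things now and then, are a little off and sometimes report something else, mostly with a low value. They report only what shows in the picture. A call takes as long as a camera call. They do not tell look-alikes from the thing itself.
- r.spot_in(label, camera): "rect" ([left, top, right, bottom] in pixels, round what is visible of it).
- r.spot_point(label, camera): "location" ([row, column] in pixels: a listed point, or the origin of a listed thing).
The state is a dict: "clock": time; "q": joint angles; "qd": joint speeds; "joint_torque": joint torques, N m; "tool_pos": TCP position; "eef_rot": TCP orientation; "contact_force": force on the tool from outside, world axes, zero at the start; "moment": the same for the moment, N m; "opening": opening from 0.0 (shut) to 1.0 (fully open).
Only numpy, scipy, OpenCV 4.12 (cv2) and the standard library are available. Lean on these libraries where they do the work, as an engineer would, in place of code of your own. Each camera call takes 0.05 s, during which the arm holds its last target. There are 200 camera calls.

## Working session

There is one attempt and no reset: what is moved stays moved. The work goes in short steps, Python scripts to look and compute and a shell command to move; the robot and the scene stay as the last step left them, time stands still between calls to the robot, and variables do not carry over. Pictures are saved under pics/ and viewed, about 12 in all and at most 16, crops included, and the job is handed in when it is done.

```bash
mkdir -p pics; cat > h.py <<'E'
import numpy as np, cv2
from plant import r
from scipy.spatial.transform import Rotation as R
def snap(n):
    st=r.get_state(); s=r.snapshot(n)
    if n=='wrist':
        T=np.eye(4);T[:3,:3]=R.from_quat(st['eef_rot']).as_matrix();T[:3,3]=st['tool_pos']
        C=T@np.array(s['T_tool_cam']); s['origin']=C[:3,3]; s['rotation']=C[:3,:3]
    s['origin']=np.array(s['origin']);s['rotation']=np.array(s['rotation'])
    return s
def ray(s,row,col):
    d=s['rotation']@np.array([(col-s['cx'])/s['fx'],-(row-s['cy'])/s['fy'],-1.0]); return s['origin'],d/np.linalg.norm(d)
def atz(s,row,col,z):
    o,d=ray(s,row,col); return o+d*(z-o[2])/d[2]
def proj(s,p):
    c=s['rotation'].T@(np.array(p)-s['origin']); return s['cy']-s['fy']*c[1]/-c[2], s['cx']+s['fx']*c[0]/-c[2]
def tri(rays):
    A=np.zeros((3,3));b=np.zeros(3)
    for o,d in rays:
        M=np.eye(3)-np.outer(d,d);A+=M;b+=M@o
    p=np.linalg.solve(A,b); return p,[np.linalg.norm(np.cross(p-o,d)) for o,d in rays]
def save(s,name): cv2.imwrite('pics/'+name,s['img'][:,:,::-1])
E
python3 - <<'E'
from h import *
print({k:np.round(v,3) for k,v in r.get_state().items()})
S={}
for n in ('scene','top'):
    s=snap(n);S[n]=s;save(s,n+'0.png')
    print(n,s['fx'],s['cx'],s['cy'],s['origin'].round(3),s['rotation'].round(3).tolist(),[k for k in s if k!='img'])
    for l in ['pot_wide_mid','pot_slim_1_mid','cup_wide_rim','cup_slim_1_rim','pane_1_mid','slot_left','slot_right','drain_handle','tray','rack','spice_jar','salt_shaker','honey_bottle','goat_cheese']:
        print(l,[(np.round(d['location']).astype(int).tolist(),round(d['confidence'],2)) for d in r.spot_point(l,n)])
w=snap('wrist');print(np.round(w['T_tool_cam'],3).tolist(),w['fx'])
E
```

```text
{'clock': np.float64(0.0), 'q': array([ 1.38 ,  0.69 , -0.195,  1.566,  0.157,  0.903, -0.215]), 'qd': array([-0.001,  0.   ,  0.001, -0.001,  0.001, -0.001, -0.   ]), 'joint_torque': array([-1.0000e-03, -5.2756e+01, -1.2670e+00, -1.5343e+01, -5.3000e-02,
        7.0000e-03,  0.0000e+00]), 'tool_pos': array([ 0.139, -0.609,  0.238]), 'eef_rot': array([ 0.994,  0.112, -0.   , -0.001]), 'contact_force': array([ 0.295, -0.16 , -0.754]), 'moment': array([-0.041,  0.012,  0.051]), 'opening': np.float64(1.0)}
scene 550.6084745734702 309.6308998942122 245.83178798129939 [-0.449  0.607  1.202] [-0.19, 0.324, 0.807, -0.455] ['fx', 'fy', 'cx', 'cy', 'origin', 'rotation']
pot_wide_mid [([317, 211], 0.76), ([332, 167], 0.67), ([356, 207], 0.59)]
pot_slim_1_mid [([311, 256], 0.91)]
cup_wide_rim [([261, 320], 0.72), ([262, 340], 0.58)]
cup_slim_1_rim [([240, 362], 0.67)]
pane_1_mid [([213, 421], 0.78), ([224, 430], 0.3)]
slot_left []
slot_right [([241, 371], 0.56), ([269, 396], 0.17)]
drain_handle [([271, 290], 0.67)]
tray [([260, 339], 0.59)]
rack [([226, 431], 0.8), ([209, 440], 0.7)]
spice_jar 
[... 430 characters left out ...]
260, 458], 0.39)]
pot_slim_1_mid [([273, 224], 0.67), ([252, 341], 0.48)]
cup_wide_rim [([256, 313], 0.71)]
cup_slim_1_rim [([254, 369], 0.75)]
pane_1_mid [([261, 455], 0.58)]
slot_left [([262, 291], 0.79), ([251, 383], 0.53), ([236, 225], 0.22)]
slot_right [([250, 387], 0.75)]
drain_handle [([255, 276], 0.52)]
tray [([255, 334], 0.92), ([202, 201], 0.46), ([251, 186], 0.15)]
rack [([265, 460], 0.74)]
spice_jar [([204, 200], 0.8)]
salt_shaker [([201, 395], 0.73), ([200, 199], 0.56)]
honey_bottle [([187, 470], 0.68), ([253, 340], 0.3)]
goat_cheese [([300, 387], 0.88)]
[[-0.001, 0.958, 0.287, 0.074], [1.0, 0.001, 0.0, -0.0], [0.0, 0.287, -0.958, -0.146], [0.0, 0.0, 0.0, 1.0]] 389.1027209740737
```

```bash
ls pics
```

```text
scene0.png
top0.png
```

```bash
python3 - <<'E'
import cv2
a=cv2.imread('pics/top0.png')[160:330,120:520];b=cv2.imread('pics/scene0.png')[170:380,130:480]
a=cv2.resize(a,(800,340),interpolation=cv2.INTER_CUBIC);cv2.imwrite('pics/v1.png',a)
cv2.imwrite('pics/v2.png',cv2.resize(b,(800,480),interpolation=cv2.INTER_CUBIC))
s=open('h.py').read().replace("    return s\ndef ray","    if s['rotation'].size==4: s['rotation']=R.from_quat(s['rotation']).as_matrix()\n    return s\ndef ray");open('h.py','w').write(s)
E
```

```text
(no output)
```

View pics/v1.png

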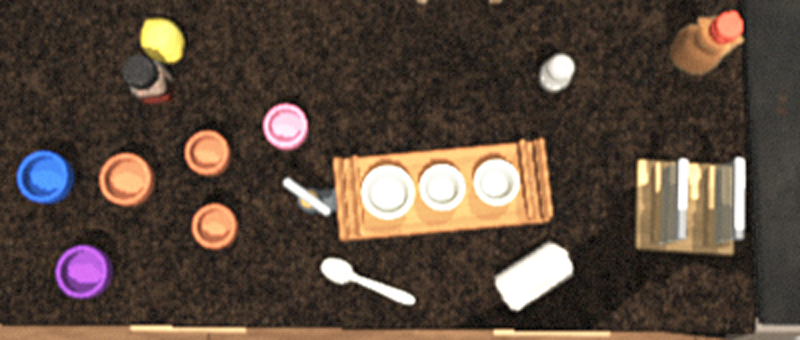

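View pics/v2.png

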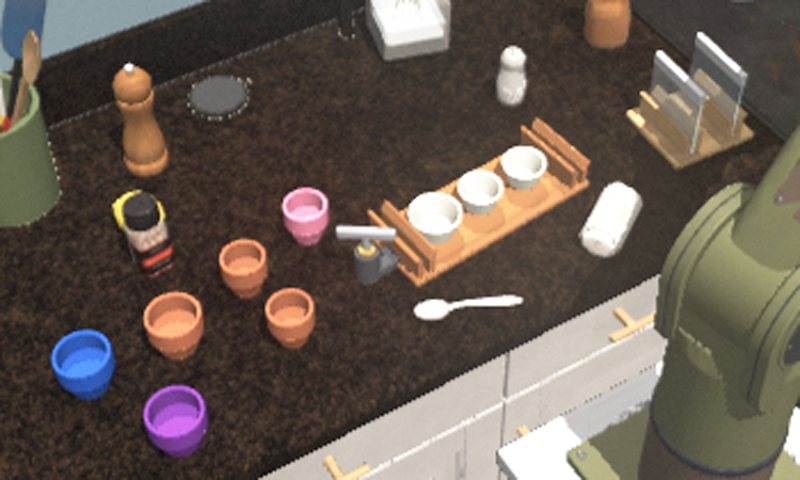

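Top-view candidates (col,row): the terracotta wide pot is at (183,250), with look-alikes blue (142,248) and purple (161,296). The slim pots are at (223,236) and (227,273), with the pink look-alike at (263,222). The wide cup is the leftmost at (313,255), and the slim cups are at (340,253) and (368,251). The drain bar is at (273,258), turned about 50° from across the tray. The rack with two panes is at right (455–490, 260).

```bash
python3 - <<'E'
from h import *
t=snap('top');s=snap('scene')
# coarse blob-centre triangulation: top (row,col), scene (row,col) picked from crops
def T(c): return (160+c[1]/2,120+c[0]/2)
def S(c): k=350/800; return (170+c[1]*k,130+c[0]*k)
P={'wide_rim':((126,180),(174,308)),'slimA_rim':((207,152),(243,257)),'slimB_rim':((214,226),(290,305)),'cupW':((387,190),(435,212)),'cupS1':((441,187),(480,187)),'cupS2':((496,182),(524,163)),'bar':((306,197),(366,233)),'paneL_top':((683,184),(679,80)),'paneR_top':((740,184),(719,65)),'blue':((44,177),(83,355)),'pink':((286,126),(306,206)),'honey':((715,40),(608,5)),'cheese':((535,275),(612,215)),'salt':((560,70),(512,55))}
for k,(a,b) in P.items():
    p,e=tri([ray(t,*T(a)),ray(s,*S(b))]); print(k,p.round(3),np.round(e,4))
    
for nm,z in(('cupW',.046),('cupS1',.046),('cupS2',.046),('bar',.078)):
    print(nm,atz(t,*T(P[nm][0]),z).round(3))
b0,b1=atz(t,*T((285,180)),.086),atz(t,*T((328,212)),.086);d=b0-b1;print('bar ang',np.degrees(np.arctan2(d[1],d[0])),np.linalg.norm(d))
E
```

```text
wide_rim [0.459 0.394 0.068] [0.0003 0.0003]
slimA_rim [0.498 0.292 0.055] [0.0016 0.0016]
slimB_rim [0.4   0.278 0.06 ] [0.0013 0.0013]
cupW [0.45  0.053 0.042] [0.0028 0.0028]
cupS1 [ 0.455 -0.018  0.044] [0.0021 0.0021]
cupS2 [ 0.463 -0.091  0.042] [0.0022 0.0022]
bar [0.437 0.157 0.077] [0.0021 0.0021]
paneL_top [ 0.456 -0.329  0.078] [0.0061 0.0061]
paneR_top [ 0.459 -0.405  0.068] [0.0048 0.0048]
blue [0.463 0.506 0.053] [0.0013 0.0013]
pink [0.534 0.188 0.053] [0.0017 0.0017]
honey [ 0.661 -0.382  0.046] [0.003 0.003]
cheese [ 0.342 -0.143  0.025] [0.0021 0.0021]
salt [ 0.606 -0.169  0.085] [0.0004 0.0004]
cupW [0.452 0.055 0.046]
cupS1 [ 0.456 -0.016  0.046]
cupS2 [ 0.464 -0.089  0.046]
bar [0.438 0.158 0.078]
bar ang 54.12215436203372 0.06901604989555776
```

```bash
X='x'; python3 -m jog '[{"translation":[1,0,0],"twist":0,"claw":100},{"translation":[1,0,0],"twist":0,"claw":100},{"translation":[1,0,0],"twist":0,"claw":100},{"translation":[1,0,0],"twist":0,"claw":100},{"translation":[1,0,0],"twist":0,"claw":100},{"translation":[1,0,0],"twist":0,"claw":100},{"translation":[0,-1,0],"twist":0,"claw":100},{"translation":[0,-1,0],"twist":0,"claw":100},{"translation":[0,-1,0],"twist":0,"claw":100},{"translation":[0,-1,0],"twist":0,"claw":100},{"translation":[0,-1,0],"twist":0,"claw":100},{"translation":[0,-1,0],"twist":0,"claw":100},{"translation":[0,-1,0],"twist":0,"claw":100},{"translation":[1,0,0],"twist":0,"claw":100},{"translation":[1,0,0],"twist":0,"claw":100},{"translation":[1,0,0],"twist":0,"claw":100}]'; python3 -c "
from plant import r
print(r.get_state()['q'])"
```

```text
clock: 2.98
tool_pos: [0.428, -0.2549, 0.239]
eef_rot: [0.994, 0.112, -0.0, 0.0]
contact_force: [1.0, -0.7, 0.6]
opening: 0.999
[ 0.54171203  0.52513742 -0.15058927  1.94128841  0.12007437  0.68446422
 -1.02830546]
```

```bash
python3 -m jog '[{"translation":[0,-1,0],"twist":0,"claw":100},{"translation":[0,-1,0],"twist":0,"claw":100},{"translation":[0,-1,0],"twist":0,"claw":100},{"translation":[0,-1,0],"twist":0,"claw":100},{"translation":[0,-1,0],"twist":0,"claw":100},{"translation":[0,-1,0],"twist":0,"claw":100},{"translation":[0,-1,0],"twist":0,"claw":100},{"translation":[0,-1,0],"twist":0,"claw":100},{"translation":[0,-1,0],"twist":0,"claw":100},{"translation":[0,-1,0],"twist":0,"claw":100},{"translation":[1,0,0],"twist":0,"claw":100},{"translation":[1,0,0],"twist":0,"claw":100},{"translation":[0.6,0,0],"twist":0,"claw":100},{"translation":[0,0,0],"twist":0,"claw":100},{"translation":[0,0,0],"twist":0,"claw":100}]'; python3 - <<'E'
from h import *
print(r.get_state()['q'])
w=snap('wrist');save(w,'w1.png')
for l in ('drain_handle','pot_slim_1_mid','cup_wide_rim','slot_left','cup_slim_1_rim'):
    for d in r.spot_point(l,'wrist'): print(l,np.round(d['location']),round(d['confidence'],2),atz(w,*d['location'],{'d':.078,'p':.029,'c':.046,'s':.012}[l[0]]).round(4))
E
```

```text
clock: 4.23
tool_pos: [0.4409, 0.1574, 0.2385]
eef_rot: [0.994, 0.112, 0.0, -0.0]
contact_force: [-1.3, -0.9, 0.4]
opening: 1.001
[-0.37627593  0.48854073 -0.09799008  2.02638872  0.07812479  0.62965038
 -1.87230571]
drain_handle [225. 316.] 0.72 [0.4374 0.1592 0.078 ]
pot_slim_1_mid [220. 181.] 0.84 [0.4014 0.282  0.029 ]
pot_slim_1_mid [241. 513.] 0.38 [ 0.4515 -0.0299  0.029 ]
cup_wide_rim [231. 430.] 0.93 [0.447  0.0568 0.046 ]
slot_left [214. 371.] 0.87 [0.4438 0.1063 0.012 ]
cup_slim_1_rim [250. 587.] 0.55 [ 0.462  -0.0887  0.046 ]
```

View pics/w1.png

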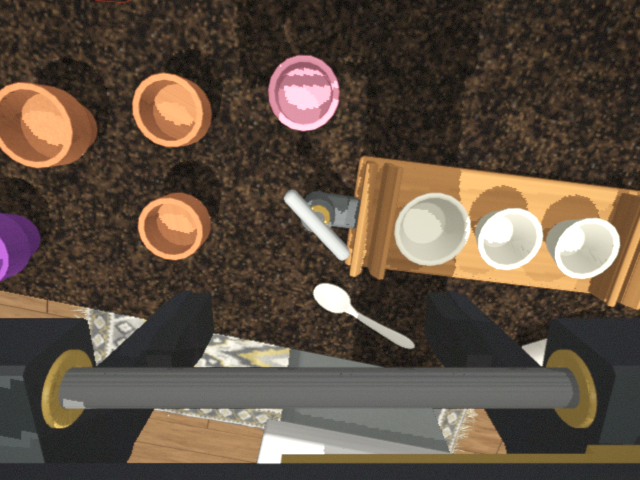

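The wrist view shows the bar from (290,195) to (343,255), cup rims at (432,229), (510,238) and (585,247), and slim pots at (172,108) and (174,227). The wide pot at (45,125) is partly out of frame at left, and purple and pink are the look-alikes.

```bash
python3 - <<'E'
from h import *
w=snap('wrist')
a=atz(w,195,290,.084);b=atz(w,255,343,.084);d=a-b;print(a,b,(a+b)/2,np.degrees(np.arctan2(d[1],d[0])),np.linalg.norm(d))
for n,(c,rr) in {'W':(432,229),'S1':(510,238),'S2':(585,247)}.items(): print(n,atz(w,rr,c,.046).round(4))
E
```

```text
[0.45603741 0.18391021 0.084     ] [0.41733026 0.13179133 0.084     ] [0.43668383 0.15785077 0.084     ] 53.39982240476142 0.06492011504307453
W [0.4472 0.0543 0.046 ]
S1 [ 0.4549 -0.0173  0.046 ]
S2 [ 0.4621 -0.0871  0.046 ]
```

```bash
python3 -m jog '[{"translation":[-0.1,-0.03,0],"twist":-1,"claw":100},{"translation":[0,0,0],"twist":-1,"claw":100},{"translation":[0,0,0],"twist":-1,"claw":100},{"translation":[0,0,0],"twist":-1,"claw":100},{"translation":[0,0,0],"twist":-1,"claw":100},{"translation":[0,0,0],"twist":-1,"claw":100},{"translation":[0,0,0],"twist":-1,"claw":100},{"translation":[0,0,0],"twist":-1,"claw":100},{"translation":[0,0,0],"twist":-1,"claw":100},{"translation":[0,0,0],"twist":-1,"claw":100},{"translation":[0,0,0],"twist":-1,"claw":100},{"translation":[0,0,0],"twist":-1,"claw":100},{"translation":[0,0,0],"twist":-1,"claw":100},{"translation":[0,0,0],"twist":-1,"claw":100},{"translation":[0,0,0],"twist":-1,"claw":100},{"translation":[0,0,0],"twist":-1,"claw":100},{"translation":[0,0,0],"twist":-1,"claw":100},{"translation":[0,0,0],"twist":-1,"claw":100},{"translation":[0,0,0],"twist":-1,"claw":100},{"translation":[0,0,0],"twist":-1,"claw":100}]'
python3 -m jog '[{"translation":[0,0,0],"twist":-1,"claw":70},{"translation":[0,0,0],"twist":-1,"claw":70},{"translation":[0,0,0],"twist":-1,"claw":70},{"translation":[0,0,0],"twist":-1,"claw":70},{"translation":[0,0,0],"twist":-1,"claw":70},{"translation":[0,0,0],"twist":-1,"claw":70},{"translation":[0,0,0],"twist":-1,"claw":70},{"translation":[0,0,0],"twist":-1,"claw":70},{"translation":[0,0,0],"twist":-1,"claw":70},{"translation":[0,0,0],"twist":-1,"claw":70},{"translation":[0,0,0],"twist":-1,"claw":70},{"translation":[0,0,0],"twist":-1,"claw":70},{"translation":[0,0,0],"twist":-1,"claw":70},{"translation":[0,0,0],"twist":-1,"claw":70},{"translation":[0,0,0],"twist":-1,"claw":70},{"translation":[0,0,0],"twist":-1,"claw":70},{"translation":[0,0,0],"twist":-0.8,"claw":70},{"translation":[0,0,0],"twist":0,"claw":70},{"translation":[0,0,0],"twist":0,"claw":70}]'
python3 - <<'E'
from h import *
q=r.get_state();print(q['q'].round(2) if hasattr(q['q'],'round') else q['q'],R.from_quat(q['eef_rot']).as_matrix()[:,0])
w=snap('wrist');save(w,'w2.png')
for d in r.spot_point('drain_handle','wrist'): print(d['location'],d['confidence'],atz(w,*d['location'],.078).round(4))
E
```

```text
clock: 6.25
tool_pos: [0.4356, 0.157, 0.2388]
eef_rot: [0.397, 0.918, -0.0, 0.0]
contact_force: [-1.1, -0.2, 0.2]
opening: 0.996
clock: 7.83
tool_pos: [0.4357, 0.1571, 0.2386]
eef_rot: [-0.45, 0.893, -0.0, -0.0]
contact_force: [0.5, -0.5, -0.0]
opening: 0.701
[ 0.26  0.74 -1.21  2.01  0.84  1.01  1.14] [-5.94219360e-01 -8.04302931e-01  3.83919306e-04]
```

```bash
python3 -m jog '[{"translation":[0,0,1],"twist":0,"claw":60},{"translation":[0,0,1],"twist":0,"claw":60},{"translation":[0,0,1],"twist":0,"claw":60},{"translation":[0,0,0.9],"twist":0,"claw":60},{"translation":[0,0,0.5],"twist":0,"claw":60},{"translation":[0,0,0],"twist":0,"claw":60},{"translation":[0,0,0],"twist":0,"claw":0},{"translation":[0,0,0],"twist":0,"claw":0},{"translation":[0,0,0],"twist":0,"claw":0},{"translation":[0,0,0],"twist":0,"claw":0},{"translation":[0,0,0],"twist":0,"claw":0},{"translation":[0,0,0],"twist":0,"claw":0},{"translation":[0,0,0],"twist":0,"claw":0},{"translation":[0,0,0],"twist":0,"claw":0},{"translation":[0,0,0],"twist":0,"claw":0}]' 25
python3 -m jog '[{"translation":[0,0,0],"twist":0.5,"claw":0},{"translation":[0,0,0],"twist":0.8,"claw":0},{"translation":[0,0,0],"twist":0.8,"claw":0},{"translation":[0,0,0],"twist":0.8,"claw":0},{"translation":[0,0,0],"twist":0.8,"claw":0},{"translation":[0,0,0],"twist":0.8,"claw":0}]'; python3 -c "
from plant import r
s=r.get_state();print(s['q'],s['moment'],s['contact_force'])"
```

```text
clock: 9.18
tool_pos: [0.4369, 0.1569, 0.0633]
eef_rot: [-0.451, 0.892, -0.001, 0.001]
contact_force: [2.2, -2.9, 6.2]
opening: 0.126
clock: 9.68
tool_pos: [0.4365, 0.1574, 0.0633]
eef_rot: [-0.229, 0.973, -0.0, 0.001]
contact_force: [0.5, -1.3, 6.0]
opening: 0.127
[ 0.07024049  0.97381225 -0.88664466  2.15197209  1.2950045   0.72969914
  0.29227855] [-0.19077632 -0.3270562   0.0503675 ] [ 0.51938266 -1.32228084  5.9705809 ]
```

```bash
python3 -m jog '[{"translation":[0,0,-0.05],"twist":1,"claw":0},{"translation":[0,0,0],"twist":1,"claw":0},{"translation":[0,0,0],"twist":1,"claw":0},{"translation":[0,0,0],"twist":1,"claw":0},{"translation":[0,0,0],"twist":1,"claw":0},{"translation":[0,0,0],"twist":1,"claw":0},{"translation":[0,0,0],"twist":1,"claw":0},{"translation":[0,0,0],"twist":1,"claw":0},{"translation":[0,0,0],"twist":1,"claw":0},{"translation":[0,0,0],"twist":1,"claw":0},{"translation":[0,0,0],"twist":1,"claw":0},{"translation":[0,0,0],"twist":1,"claw":0},{"translation":[0,0,0],"twist":1,"claw":0},{"translation":[0,0,0],"twist":1,"claw":0},{"translation":[0,0,0],"twist":1,"claw":0},{"translation":[0,0,0],"twist":1,"claw":0},{"translation":[0,0,0],"twist":1,"claw":0},{"translation":[0,0,0],"twist":1,"claw":0},{"translation":[0,0,0],"twist":1,"claw":0},{"translation":[0,0,0],"twist":1,"claw":0}]'
python3 -c "
from h import *
s=r.get_state();print(np.round(s['q'],2),s['moment'],s['contact_force'],np.degrees(np.arctan2(*R.from_quat(s['eef_rot']).as_matrix()[[1,0],0])))"
```

```text
clock: 11.35
tool_pos: [0.4379, 0.1597, 0.0637]
eef_rot: [0.729, 0.685, 0.002, -0.001]
contact_force: [6.9, 4.4, -19.5]
opening: 0.127
[-0.1   0.87 -0.57  2.16  1.17  0.47 -1.68] [ 0.82172966 -1.38052776  0.08828729] [  6.87028321   4.35580631 -19.52016395] 86.40238906644105
```

```bash
python3 -m jog '[{"translation":[0,0,0.05],"twist":1,"claw":0},{"translation":[0,0,0],"twist":1,"claw":0},{"translation":[0,0,0],"twist":1,"claw":0},{"translation":[0,0,0],"twist":1,"claw":0},{"translation":[0,0,0],"twist":1,"claw":0},{"translation":[0,0,0],"twist":1,"claw":0},{"translation":[0,0,0],"twist":1,"claw":0}]'
python3 -c "
from h import *
s=r.get_state();print(np.round(s['q'],2),s['moment'],s['contact_force'],np.degrees(np.arctan2(*R.from_quat(s['eef_rot']).as_matrix()[[1,0],0])))"
```

```text
clock: 11.93
tool_pos: [0.4389, 0.1592, 0.0633]
eef_rot: [0.926, 0.378, 0.003, -0.001]
contact_force: [5.3, 0.7, 0.6]
opening: 0.126
[-0.2   0.84 -0.4   2.16  1.06  0.34 -2.3 ] [ 0.1636984  -1.19534631  0.04930153] [5.34683037 0.67577206 0.61147632] 44.38132873188116
```

```bash
python3 -m jog '[{"translation":[0,0,0],"twist":1,"claw":0},{"translation":[0,0,0],"twist":1,"claw":0},{"translation":[0,0,0],"twist":0.7,"claw":0}]'
python3 -c "
from h import *
s=r.get_state();print(np.round(s['q'],2),s['moment'],s['contact_force'],np.degrees(np.arctan2(*R.from_quat(s['eef_rot']).as_matrix()[[1,0],0])))"
```

```text
clock: 12.18
tool_pos: [0.4391, 0.1588, 0.0633]
eef_rot: [0.97, 0.243, 0.003, -0.001]
contact_force: [6.8, 1.0, 1.0]
opening: 0.124
[-0.24  0.83 -0.33  2.16  0.98  0.29 -2.51] [ 0.03766379 -1.23146472 -0.00470533] [6.78894673 0.967051   1.03663024] 28.174322843546644
```

```bash
python3 -m jog '[{"translation":[0,0,0],"twist":0,"claw":60},{"translation":[0,0,0],"twist":0,"claw":60},{"translation":[0,0,0],"twist":0,"claw":60},{"translation":[0,0,0],"twist":0,"claw":60},{"translation":[0,0,-1],"twist":0,"claw":60},{"translation":[0,0,-0.3],"twist":0,"claw":60},{"translation":[0,0,0],"twist":-1,"claw":60},{"translation":[0,0,0],"twist":-1,"claw":60},{"translation":[0,0,0],"twist":-1,"claw":60},{"translation":[0,0,0],"twist":-1,"claw":60},{"translation":[0,0,0],"twist":-1,"claw":60},{"translation":[0,0,0],"twist":-1,"claw":60},{"translation":[0,0,0],"twist":-1,"claw":60},{"translation":[0,0,0],"twist":-1,"claw":60},{"translation":[0,0,0],"twist":-1,"claw":60},{"translation":[0,0,0],"twist":-1,"claw":60},{"translation":[0,0,0],"twist":-1,"claw":60}]'
python3 -m jog '[{"translation":[0,0,0],"twist":-1,"claw":60},{"translation":[0,0,0],"twist":-1,"claw":60},{"translation":[0,0,0],"twist":-1,"claw":60},{"translation":[0,0,0],"twist":-1,"claw":60},{"translation":[0,0,0],"twist":-1,"claw":60},{"translation":[0,0,0],"twist":-1,"claw":60},{"translation":[0,0,0],"twist":-1,"claw":60},{"translation":[0,0,0],"twist":-1,"claw":60},{"translation":[0,0,0],"twist":-1,"claw":60},{"translation":[0,0,0],"twist":-1,"claw":60},{"translation":[0,0,0],"twist":-1,"claw":60},{"translation":[0,0,0],"twist":-1,"claw":60},{"translation":[0,0,0],"twist":-1,"claw":60},{"translation":[0,0,0],"twist":-1,"claw":60},{"translation":[0,0,0],"twist":-1,"claw":60},{"translation":[0,0,0],"twist":-1,"claw":60},{"translation":[0,0,0],"twist":-1,"claw":60},{"translation":[0,0,0],"twist":-1,"claw":60},{"translation":[0,0,0],"twist":-1,"claw":60},{"translation":[0,0,0],"twist":0,"claw":60}]'
python3 -c "
from h import *
s=r.get_state();print(np.round(s['q'],2),s['moment'],s['contact_force'],np.degrees(np.arctan2(*R.from_quat(s['eef_rot']).as_matrix()[[1,0],0])))
w=snap('wrist');save(w,'w3.png')"
```

```text
clock: 13.6
tool_pos: [0.4354, 0.157, 0.1145]
eef_rot: [0.677, 0.736, -0.0, -0.0]
contact_force: [0.1, 0.6, -0.3]
opening: 0.601
clock: 15.27
tool_pos: [0.4355, 0.1569, 0.1144]
eef_rot: [-0.248, 0.969, 0.0, -0.001]
contact_force: [0.2, 0.8, -0.5]
opening: 0.601
[ 0.19  0.98 -1.15  2.13  1.2   0.95  0.39] [ 0.07919629 -0.09944929  0.03247081] [ 0.17411567  0.83691303 -0.46019904] -151.33984307364616
```

View pics/w3.png

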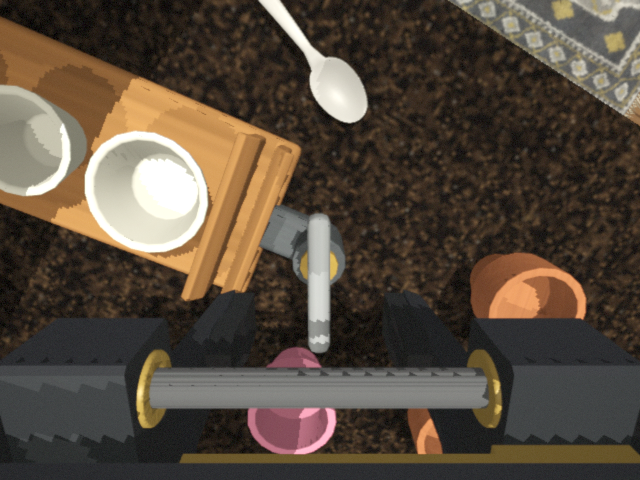

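The bar at (318,215–350) is aligned between the open fingers, so I regrip and finish the turn.

```bash
python3 -m jog '[{"translation":[0,0,0.7],"twist":0,"claw":60},{"translation":[0,0,0.6],"twist":0,"claw":60},{"translation":[0,0,0],"twist":0,"claw":0},{"translation":[0,0,0],"twist":0,"claw":0},{"translation":[0,0,0],"twist":0,"claw":0},{"translation":[0,0,0],"twist":0,"claw":0},{"translation":[0,0,0],"twist":0,"claw":0},{"translation":[0,0,0],"twist":0,"claw":0},{"translation":[0,0,0],"twist":0,"claw":0},{"translation":[0,0,0],"twist":0.8,"claw":0},{"translation":[0,0,0],"twist":0.8,"claw":0},{"translation":[0,0,0],"twist":0.8,"claw":0},{"translation":[0,0,0],"twist":0.8,"claw":0},{"translation":[0,0,0],"twist":0.4,"claw":0},{"translation":[0,0,0],"twist":0,"claw":0}]'
python3 -c "
from h import *
s=r.get_state();print(np.round(s['q'],2),s['moment'],s['contact_force'],np.degrees(np.arctan2(*R.from_quat(s['eef_rot']).as_matrix()[[1,0],0])))"
python3 -m jog '[{"translation":[0,0,0],"twist":0.4,"claw":0},{"translation":[0,0,0],"twist":0.4,"claw":0},{"translation":[0,0,0],"twist":0.2,"claw":0},{"translation":[0,0,0],"twist":0,"claw":0},{"translation":[0,0,0],"twist":0,"claw":0}]'
python3 -c "
from h import *
s=r.get_state();print(np.round(s['q'],2),s['moment'],s['contact_force'],np.degrees(np.arctan2(*R.from_quat(s['eef_rot']).as_matrix()[[1,0],0])))"
```

```text
clock: 16.57
tool_pos: [0.4362, 0.1579, 0.0634]
eef_rot: [-0.06, 0.998, 0.0, 0.001]
contact_force: [-0.2, 0.0, 3.8]
opening: 0.124
[ 0.14  1.05 -1.05  2.15  1.33  0.88 -0.09] [ 0.06414186 -0.10253687  0.03029267] [-0.20696479  0.02706115  3.79915643] -173.16260287563873
clock: 16.98
tool_pos: [0.4363, 0.1581, 0.0634]
eef_rot: [-0.009, 1.0, 0.001, 0.001]
contact_force: [0.8, 0.4, 6.0]
opening: 0.131
[ 0.14  1.04 -1.04  2.15  1.33  0.87 -0.19] [ 0.07758198 -0.14597316  0.49005642] [0.80217935 0.36498562 6.02004375] -178.9389624403122
```

```bash
python3 -m jog '[{"translation":[0,0,0],"twist":-0.8,"claw":60},{"translation":[0,0,0],"twist":0,"claw":60},{"translation":[0,0,0],"twist":0,"claw":60},{"translation":[0,0,0],"twist":0,"claw":60},{"translation":[0,0,-1],"twist":0,"claw":60},{"translation":[0,0,-1],"twist":0,"claw":85},{"translation":[0,0,-1],"twist":1,"claw":85},{"translation":[0,0,-1],"twist":1,"claw":85},{"translation":[0,0,0],"twist":1,"claw":85},{"translation":[0,0,0],"twist":1,"claw":85},{"translation":[0,0,0],"twist":1,"claw":85},{"translation":[0,0,0],"twist":1,"claw":85},{"translation":[0,0,0],"twist":1,"claw":85},{"translation":[0,0,0],"twist":1,"claw":85},{"translation":[0,0,0],"twist":1,"claw":85},{"translation":[0,0,0],"twist":1,"claw":85},{"translation":[0,0,0],"twist":1,"claw":85},{"translation":[0,0,0],"twist":1,"claw":85},{"translation":[0,0,0],"twist":1,"claw":85},{"translation":[0,0,0],"twist":1,"claw":85}]'
python3 -m jog '[{"translation":[0,0,0],"twist":1,"claw":85},{"translation":[1,0,0],"twist":0,"claw":85},{"translation":[1,0,0],"twist":0,"claw":85},{"translation":[1,0,0],"twist":0,"claw":85},{"translation":[0,0,0],"twist":0,"claw":85},{"translation":[0,0,0],"twist":0,"claw":85}]'
cat >> h.py <<'E'
def ang():
    m=R.from_quat(r.get_state()['eef_rot']).as_matrix(); return np.degrees(np.arctan2(m[1,0],m[0,0]))
def units(p):
    s=r.get_state(); return (R.from_quat(s['eef_rot']).as_matrix().T@(np.array(p)-s['tool_pos'])/0.04).round(2)
E
python3 - <<'E'
from h import *
s=r.get_state();print(np.round(s['q'],2),s['tool_pos'],ang())
w=snap('wrist');save(w,'w4.png')
for l in ('pot_slim_1_mid','pot_wide_mid'):
    for d in r.spot_point(l,'wrist'): print(l,np.round(d['location']),round(d['confidence'],2),atz(w,*d['location'],.029).round(4))
t=snap('top')
for d in r.spot_point('drain_handle','top'): print(d)
E
```

```text
clock: 18.65
tool_pos: [0.4357, 0.1572, 0.2226]
eef_rot: [0.634, 0.773, -0.0, -0.0]
contact_force: [0.2, 0.1, 0.5]
opening: 0.847
clock: 19.15
tool_pos: [0.4228, 0.2796, 0.2229]
eef_rot: [0.67, 0.743, 0.001, -0.001]
contact_force: [0.1, -1.1, -0.9]
opening: 0.853
[-0.17  0.67 -0.84  1.92  0.66  0.85 -1.25] [0.42284144 0.27955749 0.22286217] 95.92318449512155
pot_slim_1_mid [209. 294.] 0.9 [0.4004 0.2812 0.029 ]
pot_wide_mid [ 72. 380.] 0.6 [0.4598 0.4008 0.029 ]
```

View pics/w4.png

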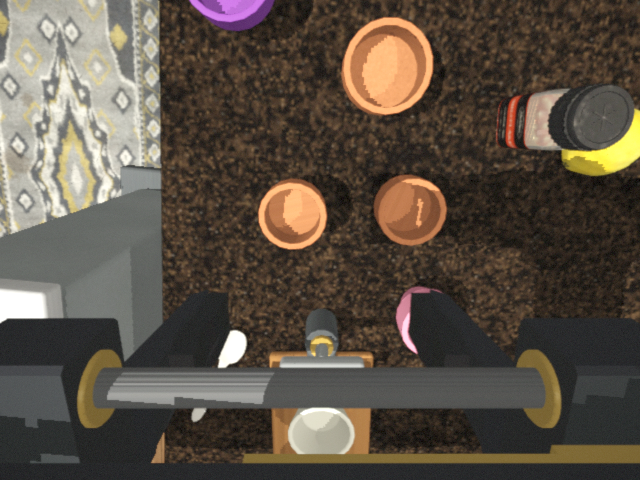

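The drain bar now lies across the tray at (320,355), so it is shut. The slim pots are at (293,214) and (411,210) and the wide pot at (388,66). Next I fit the pot outlines precisely.

```bash
cat >> h.py <<'E'
from scipy.optimize import minimize
TH=np.linspace(0,2*np.pi,60,endpoint=False)
def hull(s,x,y,rings,shape):
    pts=[]
    for rad,z in rings:
        for t in TH:
            rr,c=proj(s,(x+rad*np.cos(t),y+rad*np.sin(t),z)); pts.append((c*8,rr*8))
    m=np.zeros(shape,np.uint8); cv2.fillConvexPoly(m,cv2.convexHull(np.array(pts).round().astype(np.int32)),255,cv2.LINE_AA,3); return m
def terra(img):
    h=cv2.cvtColor(img,cv2.COLOR_RGB2HSV); return cv2.inRange(h,(4,90,70),(17,255,255))
def white(img):
    h=cv2.cvtColor(img,cv2.COLOR_RGB2HSV); return cv2.inRange(h,(0,0,110),(179,70,255))
def rings(kind,z0=0.,):
    a=.033 if kind=='wide' else .028
    return [(a,z0+.058),(a,z0+.03),(a-.011,z0)]
def fit(s,kind,xy,maskf=terra,rg=None,pad=14):
    rg=rg or rings(kind); M=maskf(s['img']); M=cv2.morphologyEx(M,cv2.MORPH_CLOSE,np.ones((7,7)))
    H=hull(s,*xy,rg,M.shape); reg=cv2.dilate(H,np.ones((2*pad+1,)*2))>0
    if (M[reg]>0).sum()<50: return None
    m=cv2.moments(((M>0)&reg).astype(np.uint8),True); rr,c=m['m01']/m['m00'],m['m10']/m['m00']
    f=lambda p: np.abs(hull(s,p[0],p[1],rg,M.shape)[reg].astype(float)-M[reg]).sum()/255
    o=minimize(f,xy,method='Nelder-Mead',options=dict(initial_simplex=[xy,(xy[0]+.006,xy[1]),(xy[0],xy[1]+.006)],xatol=1e-4,fatol=.5))
    return o.x.round(4),round(o.fun),int((H>0).sum())
E
python3 - <<'E'
from h import *
w=snap('wrist')
for n,k,xy in (('A','slim',(.498,.292)),('B','slim',(.4004,.2812)),('W','wide',(.459,.396))):
    print(n,fit(w,k,xy))
print('w pose',r.get_state()['tool_pos'],units((.4,.2812,.2)))
E
```

```text
A (array([0.4979, 0.2941]), 1793, 4370)
B (array([0.3989, 0.2817]), 3162, 4181)
W (array([0.4613, 0.4015]), 4039, 7544)
w pose [0.42446828 0.27505401 0.2225026 ] [ 0.21 -0.59  0.56]
```

```bash
python3 - <<'E'
from h import *
w=snap('wrist');h=cv2.cvtColor(w['img'],cv2.COLOR_RGB2HSV)
for rc in ((184,293),(214,300),(214,275),(190,400),(210,415),(235,410),(70,390),(60,360),(25,390),(100,400)): print(rc,h[rc])
d=cv2.inRange(h,(4,110,60),(17,255,255)); print([int(h[200:230,330:365,i].mean()) for i in range(3)], h[200:230,330:365].reshape(-1,3).max(0))
for th in ((4,90,60),(3,120,50),(3,80,80)):
    import h as hh; hh.terra=lambda im:cv2.inRange(cv2.cvtColor(im,cv2.COLOR_RGB2HSV),th,(18,255,255))
    print(th,[fit(w,k,xy,hh.terra) for k,xy in (('slim',(.498,.292)),('slim',(.4004,.2812)),('wide',(.459,.396)))])
E
```

```text
(184, 293) [ 15 124 255]
(214, 300) [ 13 135 249]
(214, 275) [ 12 151 191]
(190, 400) [ 12 150 190]
(210, 415) [ 11 151 154]
(235, 410) [ 13 136 251]
(70, 390) [ 15 131 255]
(60, 360) [ 12 147 199]
(25, 390) [ 10 150 119]
(100, 400) [ 15 127 255]
[15, 90, 57] [176 168 120]
(4, 90, 60) [(array([0.4975, 0.2944]), 2786, 4381), (array([0.3974, 0.2821]), 3791, 4166), (array([0.4614, 0.4023]), 4812, 7528)]
(3, 120, 50) [(array([0.498 , 0.2945]), 183, 4381), (array([0.4007, 0.2808]), 460, 4166), (array([0.4616, 0.4009]), 909, 7528)]
(3, 80, 80) [(array([0.4978, 0.2941]), 1043, 4381), (array([0.4002, 0.2808]), 2030, 4166), (array([0.4613, 0.401 ]), 2550, 7528)]
```

```bash
sed -i 's/(4,90,70),(17,255,255)/(3,120,50),(18,255,255)/' h.py; python3 -m jog '[{"translation":[0.2,-0.58,0],"twist":0,"claw":85},{"translation":[0,0,1],"twist":0,"claw":85},{"translation":[0,0,1],"twist":0,"claw":85},{"translation":[0,0,1],"twist":0,"claw":85},{"translation":[0,0,1],"twist":0,"claw":85},{"translation":[0,0,0.5],"twist":0,"claw":85},{"translation":[0,0,0.28],"twist":0,"claw":85},{"translation":[0,0,0],"twist":0,"claw":85},{"translation":[0,0,0],"twist":0,"claw":85},{"translation":[0,0,0],"twist":0,"claw":0},{"translation":[0,0,0],"twist":0,"claw":0},{"translation":[0,0,0],"twist":0,"claw":0},{"translation":[0,0,0],"twist":0,"claw":0},{"translation":[0,0,0],"twist":0,"claw":0},{"translation":[0,0,0],"twist":0,"claw":0},{"translation":[0,0,0],"twist":0,"claw":0}]' 20
python3 -m jog '[{"translation":[0,0,-0.4],"twist":0,"claw":0},{"translation":[0,0,-0.8],"twist":0,"claw":0},{"translation":[0,0,-1],"twist":0,"claw":0},{"translation":[0,0,-1],"twist":0,"claw":0},{"translation":[0,0,0],"twist":0,"claw":0},{"translation":[0,0,0],"twist":0,"claw":0},{"translation":[0,0,0],"twist":0,"claw":0}]'
python3 - <<'E'
from h import *
s=r.get_state();print(np.round(s['q'],2),s['tool_pos'],ang())
w=snap('wrist');save(w,'w5.png')
for l in ('cup_slim_1_rim','cup_wide_rim'):
    for d in r.spot_point(l,'wrist'): print(l,np.round(d['location']),round(d['confidence'],2),atz(w,*d['location'],.046).round(4))
print(units((.4621,-.0871,.159)))
E
```

```text
clock: 20.83
tool_pos: [0.4008, 0.2827, 0.0325]
eef_rot: [0.671, 0.741, 0.001, 0.0]
contact_force: [-0.7, 0.0, 7.0]
opening: 0.635
clock: 21.42
tool_pos: [0.4002, 0.2815, 0.1592]
eef_rot: [0.671, 0.741, -0.0, 0.0]
contact_force: [0.3, -0.7, -2.2]
opening: 0.635
[-0.26  0.73 -0.73  2.03  0.79  0.68 -1.42] [0.40016007 0.28146135 0.15923979] 95.64592800405212
[-9.32  0.64 -0.  ]
```

```bash
python3 - <<'E'
from h import *
for cam in ('top','scene'):
    t=snap(cam)
    for n,k,xy in (('W','wide',(.4472,.0543)),('S1','slim',(.4549,-.0173)),('S2','slim',(.4621,-.0871))):
        a=.0345 if k=='wide' else .0295
        print(cam,n,fit(t,k,xy,white,[(a,.046),(a-.009,.016)],5))
    if cam=='top':
      for n,k,xy in (('A','slim',(.498,.2945)),('W','wide',(.4616,.4009))): print(n,fit(t,k,xy,pad=5))
E
```

```text
top W (array([ 0.5158, -0.0162]), 81, 650)
top S1 (array([ 0.4603, -0.0296]), 182, 496)
top S2 (array([ 0.464 , -0.0877]), 90, 490)
A None
W None
scene W (array([0.4474, 0.0486]), 125, 520)
scene S1 (array([ 0.4551, -0.0182]), 209, 394)
scene S2 (array([ 0.4615, -0.089 ]), 116, 383)
```

```bash
python3 -m jog '[{"translation":[-1,0,0],"twist":0,"claw":0},{"translation":[-1,0,0],"twist":0,"claw":0},{"translation":[-1,0,0],"twist":0,"claw":0},{"translation":[-1,0,0],"twist":0,"claw":0},{"translation":[-1,0,0],"twist":0,"claw":0},{"translation":[-1,0,0],"twist":0,"claw":0},{"translation":[-1,0,0],"twist":0,"claw":0},{"translation":[-1,0,0],"twist":0,"claw":0},{"translation":[-1,0,0],"twist":0,"claw":0},{"translation":[-0.34,0.63,0],"twist":0,"claw":0},{"translation":[0,0,0],"twist":0,"claw":0},{"translation":[0,0,0],"twist":0,"claw":0},{"translation":[0,0,0],"twist":0,"claw":0}]'
python3 - <<'E'
from h import *
s=r.get_state();print(np.round(s['q'],2),s['tool_pos'],ang())
w=snap('wrist');save(w,'w5.png')
for l in ('cup_slim_1_rim','cup_wide_rim','pot_slim_1_mid'):
    for d in r.spot_point(l,'wrist'): print(l,np.round(d['location']),round(d['confidence'],2),atz(w,*d['location'],.046).round(4))
print(units((.4622,-.088,.159)))
t=snap('top')
for n,k,xy in (('A','slim',(.498,.2945)),('W','wide',(.4616,.4009))): print(n,fit(t,k,xy,pad=5))
E
```

```text
clock: 22.75
tool_pos: [0.4615, -0.0862, 0.159]
eef_rot: [0.671, 0.742, -0.0, -0.001]
contact_force: [0.1, 0.8, -1.5]
opening: 0.633
[ 0.56  0.73 -0.77  2.08  0.84  0.68 -0.69] [ 0.46147613 -0.08618739  0.15901505] 95.7330435937421
cup_slim_1_rim [241. 323.] 0.82 [ 0.4644 -0.0881  0.046 ]
cup_wide_rim [  9. 323.] 0.89 [0.45   0.0541 0.046 ]
pot_slim_1_mid [315. 317.] 0.83 [ 0.4656 -0.1447  0.046 ]
[-0.05  0.01  0.01]
A (array([0.4994, 0.2948]), 40, 502)
W (array([0.4632, 0.4008]), 226, 683)
```

View pics/w5.png

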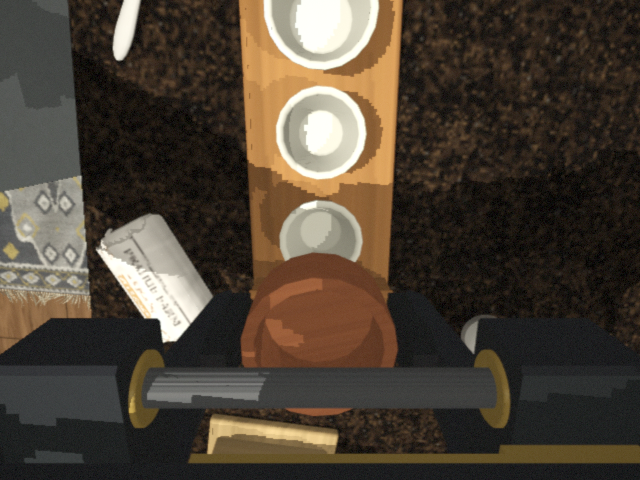

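The cup (321,238) lies directly under the held pot. I lower it slowly.

```bash
python3 -m jog '[{"translation":[-0.04,0.03,0.9],"twist":0,"claw":0},{"translation":[0,0,0.8],"twist":0,"claw":0},{"translation":[0,0,0.4],"twist":0,"claw":0},{"translation":[0,0,0.2],"twist":0,"claw":0},{"translation":[0,0,0.15],"twist":0,"claw":0},{"translation":[0,0,0.1],"twist":0,"claw":0},{"translation":[0,0,0],"twist":0,"claw":0},{"translation":[0,0,0],"twist":0,"claw":0}]'
python3 -m jog '[{"translation":[0,0,0.05],"twist":0,"claw":0},{"translation":[0,0,0.05],"twist":0,"claw":0},{"translation":[0,0,0],"twist":0,"claw":0},{"translation":[0,0,0],"twist":0,"claw":0}]'
```

```text
clock: 23.67
tool_pos: [0.4633, -0.0877, 0.0578]
eef_rot: [0.671, 0.742, 0.0, -0.0]
contact_force: [-2.4, 1.6, -1.5]
opening: 0.634
clock: 24.0
tool_pos: [0.4627, -0.0869, 0.055]
eef_rot: [0.671, 0.742, 0.001, -0.0]
contact_force: [-5.2, 4.3, 10.8]
opening: 0.636
```

```bash
python3 -m jog '[{"translation":[0,0,0],"twist":0,"claw":80},{"translation":[0,0,0],"twist":0,"claw":80},{"translation":[0,0,0],"twist":0,"claw":80},{"translation":[0,0,0],"twist":0,"claw":80},{"translation":[0,0,-0.5],"twist":0,"claw":80},{"translation":[0,0,-1],"twist":0,"claw":80},{"translation":[0,0,-1],"twist":0,"claw":85},{"translation":[0,0,-1],"twist":0,"claw":85},{"translation":[0.5,0,-0.5],"twist":0,"claw":85},{"translation":[1,0,0],"twist":0,"claw":85},{"translation":[1,0,0],"twist":0,"claw":85},{"translation":[1,0,0],"twist":0,"claw":85},{"translation":[1,0,0],"twist":0,"claw":85},{"translation":[1,0,0],"twist":0,"claw":85},{"translation":[0.7,0.6,0],"twist":0,"claw":85},{"translation":[0.7,0.6,0],"twist":0,"claw":85},{"translation":[0.7,0.6,0],"twist":0,"claw":85},{"translation":[0,0,0],"twist":0,"claw":85},{"translation":[0,0,0],"twist":0,"claw":85},{"translation":[0,0,0],"twist":0,"claw":85}]'
python3 - <<'E'
from h import *
s=r.get_state();print(np.round(s['q'],2),s['tool_pos'],ang())
w=snap('wrist');save(w,'w6.png')
print(fit(w,'wide',(.4625,.4009)))
f=fit(w,'slim',(.4985,.2947)); print(f)
print(units((*f[0],.0325)))
for cam in('top','scene'):
    t=snap(cam);print(cam,'seated',fit(t,'slim',(.4627,-.0869),rg=rings('slim',.0235)[:2],pad=6))
E
```

```text
clock: 25.67
tool_pos: [0.5046, 0.2201, 0.213]
eef_rot: [0.671, 0.741, -0.001, 0.0]
contact_force: [-1.0, 0.6, -0.3]
opening: 0.851
[-0.03  0.73 -0.8   1.8   0.66  0.9  -1.04] [0.5045769  0.2201465  0.21298958] 95.667356915007
(array([0.4612, 0.4008]), 351, 1100)
(array([0.4978, 0.2947]), 333, 5007)
[1.9  0.02 4.51]
top seated None
scene seated (array([ 0.4559, -0.1045]), 305, 433)
```

```bash
python3 -m jog '[{"translation":[0.95,0,0],"twist":0,"claw":85},{"translation":[0.95,0.02,0],"twist":0,"claw":85},{"translation":[0,0,1],"twist":0,"claw":85},{"translation":[0,0,1],"twist":0,"claw":85},{"translation":[0,0,1],"twist":0,"claw":85},{"translation":[0,0,0.8],"twist":0,"claw":85},{"translation":[0,0,0.5],"twist":0,"claw":85},{"translation":[0,0,0.2],"twist":0,"claw":85},{"translation":[0,0,0],"twist":0,"claw":85},{"translation":[0,0,0],"twist":0,"claw":0},{"translation":[0,0,0],"twist":0,"claw":0},{"translation":[0,0,0],"twist":0,"claw":0},{"translation":[0,0,0],"twist":0,"claw":0},{"translation":[0,0,0],"twist":0,"claw":0},{"translation":[0,0,0],"twist":0,"claw":0},{"translation":[0,0,0],"twist":0,"claw":0}]' 20
python3 -m jog '[{"translation":[0,0,-0.4],"twist":0,"claw":0},{"translation":[0,0,-0.8],"twist":0,"claw":0},{"translation":[0,0,-1],"twist":0,"claw":0},{"translation":[0,0,-1],"twist":0,"claw":0},{"translation":[0,0,0],"twist":0,"claw":0},{"translation":[0,0,0],"twist":0,"claw":0},{"translation":[0,0,0],"twist":0,"claw":0}]'
python3 - <<'E'
from h import *
print(units((.4555,-.0170,.159)),ang())
E
```

```text
clock: 27.15
tool_pos: [0.4991, 0.2975, 0.0351]
eef_rot: [0.671, 0.741, 0.001, 0.0]
contact_force: [-1.5, -1.2, 6.7]
opening: 0.625
clock: 27.73
tool_pos: [0.4983, 0.2961, 0.1612]
eef_rot: [0.671, 0.741, -0.0, 0.0]
contact_force: [-0.1, 0.7, -1.9]
opening: 0.621
[-7.68 -1.84  0.06] 95.66591523563362
```

```bash
python3 -m jog '[{"translation":[0,-0.92,0],"twist":0,"claw":0},{"translation":[0,-0.92,0],"twist":0,"claw":0},{"translation":[-0.68,0,0],"twist":0,"claw":0},{"translation":[-1,0,0],"twist":0,"claw":0},{"translation":[-1,0,0],"twist":0,"claw":0},{"translation":[-1,0,0],"twist":0,"claw":0},{"translation":[-1,0,0],"twist":0,"claw":0},{"translation":[-1,0,0],"twist":0,"claw":0},{"translation":[-1,0,0],"twist":0,"claw":0},{"translation":[-1,0,0],"twist":0,"claw":0},{"translation":[0,0,0],"twist":0,"claw":0},{"translation":[0,0,0],"twist":0,"claw":0},{"translation":[0,0,0],"twist":0,"claw":0}]'
python3 - <<'E'
from h import *
print(units((.4555,-.0170,.159)),ang())
w=snap('wrist');save(w,'w7.png')
for l in ('cup_slim_1_rim','cup_wide_rim','pot_slim_1_mid'):
    for d in r.spot_point(l,'wrist'): print(l,np.round(d['location']),round(d['confidence'],2),atz(w,*d['location'],.046).round(4))
E
```

```text
clock: 28.82
tool_pos: [0.4548, -0.0157, 0.1606]
eef_rot: [0.671, 0.741, -0.0, -0.001]
contact_force: [0.1, 0.6, -1.8]
opening: 0.624
[-0.03  0.01  0.04] 95.66485503634
cup_wide_rim [134. 320.] 0.81 [0.4487 0.0533 0.046 ]
```

View pics/w7.png

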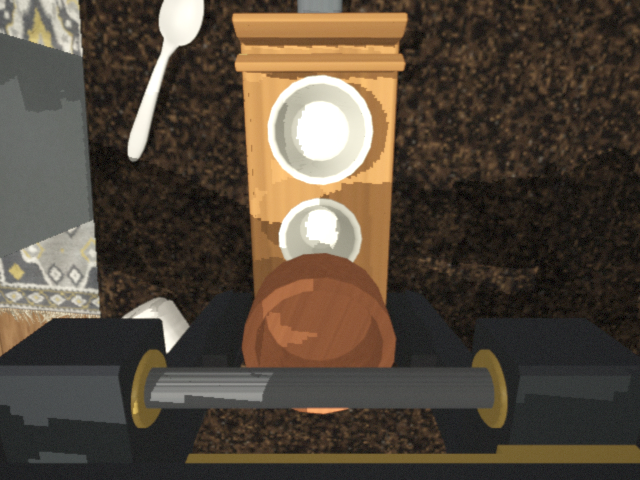

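The held pot (320,333) sits level in the jaws and the cup (320,238) is in line with it.

```bash
python3 -m jog '[{"translation":[-0.03,0.01,0.9],"twist":0,"claw":0},{"translation":[0,0,0.8],"twist":0,"claw":0},{"translation":[0,0,0.4],"twist":0,"claw":0},{"translation":[0,0,0.2],"twist":0,"claw":0},{"translation":[0,0,0.15],"twist":0,"claw":0},{"translation":[0,0,0.08],"twist":0,"claw":0},{"translation":[0,0,0],"twist":0,"claw":0},{"translation":[0,0,0],"twist":0,"claw":0}]'
python3 -m jog '[{"translation":[0,0,0.05],"twist":0,"claw":0},{"translation":[0,0,0.05],"twist":0,"claw":0},{"translation":[0,0,0],"twist":0,"claw":0},{"translation":[0,0,0],"twist":0,"claw":0}]'
```

```text
clock: 29.68
tool_pos: [0.4559, -0.0153, 0.0605]
eef_rot: [0.67, 0.742, 0.001, -0.001]
contact_force: [-1.6, 3.2, -1.8]
opening: 0.627
clock: 30.02
tool_pos: [0.4555, -0.0144, 0.0577]
eef_rot: [0.67, 0.742, 0.002, -0.001]
contact_force: [-5.2, 4.8, 10.0]
opening: 0.626
```

```bash
python3 -m jog '[{"translation":[0,0,0],"twist":0,"claw":80},{"translation":[0,0,0],"twist":0,"claw":80},{"translation":[0,0,0],"twist":0,"claw":80},{"translation":[0,0,0],"twist":0,"claw":80},{"translation":[0,0,-0.5],"twist":0,"claw":80},{"translation":[0,0,-1],"twist":0,"claw":80},{"translation":[0,0,-1],"twist":0,"claw":100},{"translation":[0,0,-1],"twist":0,"claw":100},{"translation":[0.5,0,-0.3],"twist":0,"claw":100},{"translation":[1,0,0],"twist":0,"claw":100},{"translation":[1,0,0],"twist":0,"claw":100},{"translation":[1,0,0],"twist":0,"claw":100},{"translation":[1,0,0],"twist":0,"claw":100},{"translation":[1,0,0],"twist":0,"claw":100},{"translation":[1,0,0],"twist":0,"claw":100},{"translation":[0.8,0.5,0],"twist":0,"claw":100},{"translation":[0.8,0.6,0],"twist":0,"claw":100},{"translation":[0,0,0],"twist":0,"claw":100},{"translation":[0,0,0],"twist":0,"claw":100},{"translation":[0,0,0],"twist":0,"claw":100}]'
python3 - <<'E'
from h import *
s=r.get_state();print(np.round(s['q'],2),s['tool_pos'],ang())
w=snap('wrist');save(w,'w8.png')
f=fit(w,'wide',(.4616,.4009)); print(f)
print(units((*f[0],.0335)))
t=snap('top');print(fit(t,'wide',(.4616,.4009),pad=5)); save(t,'t8.png')
a=t['img'][200:300,280:420]
cv2.imwrite('pics/v8.png',np.hstack([cv2.resize(a,(560,400),interpolation=cv2.INTER_CUBIC)])[:,:,::-1])
E
```

```text
clock: 31.68
tool_pos: [0.4675, 0.3083, 0.2077]
eef_rot: [0.671, 0.741, -0.001, 0.0]
contact_force: [0.4, -0.7, -1.2]
opening: 0.999
[-0.23  0.74 -0.77  1.78  0.64  0.89 -1.19] [0.46750413 0.30833384 0.2076912 ] 95.65408792740453
(array([0.4614, 0.4007]), 1191, 7539)
[2.34 0.08 4.35]
(array([0.4573, 0.4087]), 417, 683)
```

```bash
python3 - <<'E'
from h import *
w=cv2.imread('pics/w8.png');a=cv2.imread('pics/v8.png')
cv2.imwrite('pics/v9.png',np.hstack([cv2.resize(w[0:300,170:500],(330,300)),cv2.resize(a,(420,300))]))
E
```

```text
(no output)
```

View pics/v9.png

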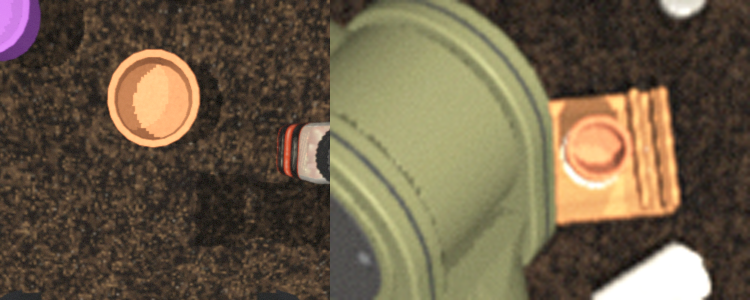

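The wide pot is clean at (324,98) in the wrist view, and in the top view pot 1 sits in the S2 cup.

```bash
python3 -m jog '[{"translation":[0.9,0,0],"twist":0,"claw":100},{"translation":[0.9,0.08,0],"twist":0,"claw":100},{"translation":[0.54,0,0],"twist":0,"claw":100},{"translation":[0,0,1],"twist":0,"claw":100},{"translation":[0,0,1],"twist":0,"claw":100},{"translation":[0,0,1],"twist":0,"claw":100},{"translation":[0,0,0.8],"twist":0,"claw":100},{"translation":[0,0,0.4],"twist":0,"claw":100},{"translation":[0,0,0.15],"twist":0,"claw":100},{"translation":[0,0,0],"twist":0,"claw":100},{"translation":[0,0,0],"twist":0,"claw":0},{"translation":[0,0,0],"twist":0,"claw":0},{"translation":[0,0,0],"twist":0,"claw":0},{"translation":[0,0,0],"twist":0,"claw":0},{"translation":[0,0,0],"twist":0,"claw":0},{"translation":[0,0,0],"twist":0,"claw":0},{"translation":[0,0,0],"twist":0,"claw":0}]' 20
python3 -m jog '[{"translation":[0,0,-0.4],"twist":0,"claw":0},{"translation":[0,0,-0.8],"twist":0,"claw":0},{"translation":[0,0,-1],"twist":0,"claw":0},{"translation":[0,0,-1],"twist":0,"claw":0},{"translation":[0,0,-0.5],"twist":0,"claw":0},{"translation":[0,0,0],"twist":0,"claw":0},{"translation":[0,0,0],"twist":0,"claw":0}]'
python3 - <<'E'
from h import *
print(units((.4485,.0545,.159)),ang())
E
```

```text
clock: 33.2
tool_pos: [0.4622, 0.4037, 0.0358]
eef_rot: [0.671, 0.741, 0.001, 0.0]
contact_force: [-0.2, -0.5, 7.5]
opening: 0.734
clock: 33.78
tool_pos: [0.4622, 0.4032, 0.1833]
eef_rot: [0.671, 0.741, 0.001, 0.0]
contact_force: [-0.1, 0.3, -1.8]
opening: 0.736
[-8.64 -1.2   0.6 ] 95.66466679128989
```

```bash
python3 -m jog '[{"translation":[0,-0.6,0],"twist":0,"claw":0},{"translation":[0,-0.6,0],"twist":0,"claw":0},{"translation":[-0.64,0,0],"twist":0,"claw":0},{"translation":[-1,0,0],"twist":0,"claw":0},{"translation":[-1,0,0],"twist":0,"claw":0},{"translation":[-1,0,0],"twist":0,"claw":0},{"translation":[-1,0,0],"twist":0,"claw":0},{"translation":[-1,0,0],"twist":0,"claw":0},{"translation":[-1,0,0],"twist":0,"claw":0},{"translation":[-1,0,0],"twist":0,"claw":0},{"translation":[-1,0,0],"twist":0,"claw":0},{"translation":[0,0,0.6],"twist":0,"claw":0},{"translation":[0,0,0],"twist":0,"claw":0},{"translation":[0,0,0],"twist":0,"claw":0},{"translation":[0,0,0],"twist":0,"claw":0}]'
python3 - <<'E'
from h import *
print(units((.4482,.0545,.059)),ang())
w=snap('wrist');save(w,'w9.png')
for l in ('cup_wide_rim',):
    for d in r.spot_point(l,'wrist'): print(l,np.round(d['location']),round(d['confidence'],2),atz(w,*d['location'],.046).round(4))
E
```

```text
clock: 35.03
tool_pos: [0.4477, 0.0562, 0.1582]
eef_rot: [0.67, 0.742, 0.0, -0.001]
contact_force: [-0.4, 0.0, -0.9]
opening: 0.739
[-0.05  0.01  2.48] 95.85282657970089
cup_wide_rim [241. 320.] 0.71 [0.4488 0.0543 0.046 ]
```

View pics/w9.png

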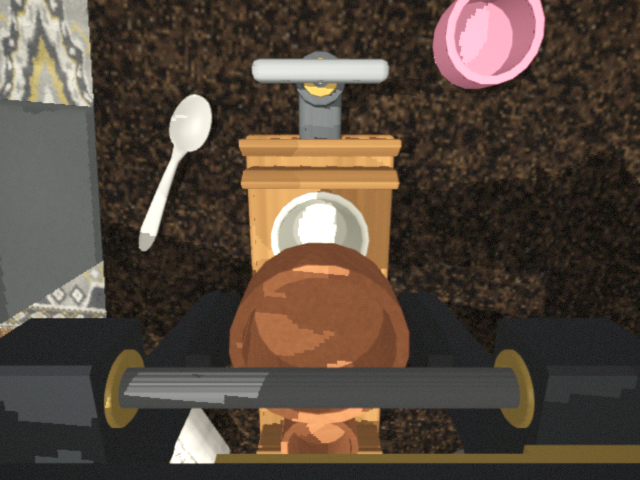

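The bar (255–388,70) is across the tray, so the drain is shut. The wide pot is over the wide cup (320,238), and I lower it.

```bash
python3 -m jog '[{"translation":[-0.04,0.02,0.9],"twist":0,"claw":0},{"translation":[0,0,0.8],"twist":0,"claw":0},{"translation":[0,0,0.35],"twist":0,"claw":0},{"translation":[0,0,0.2],"twist":0,"claw":0},{"translation":[0,0,0.15],"twist":0,"claw":0},{"translation":[0,0,0.08],"twist":0,"claw":0},{"translation":[0,0,0],"twist":0,"claw":0},{"translation":[0,0,0],"twist":0,"claw":0}]'
python3 -m jog '[{"translation":[0,0,0.05],"twist":0,"claw":0},{"translation":[0,0,0.03],"twist":0,"claw":0},{"translation":[0,0,0],"twist":0,"claw":0},{"translation":[0,0,0],"twist":0,"claw":0}]'
```

```text
clock: 35.8
tool_pos: [0.448, 0.0576, 0.0595]
eef_rot: [0.669, 0.743, 0.002, -0.002]
contact_force: [-3.5, 4.1, -1.5]
opening: 0.738
clock: 36.13
tool_pos: [0.4479, 0.0579, 0.0581]
eef_rot: [0.668, 0.744, 0.002, -0.001]
contact_force: [-6.7, 3.4, 20.2]
opening: 0.735
```

```bash
python3 -m jog '[{"translation":[0,0,0],"twist":0,"claw":95},{"translation":[0,0,0],"twist":0,"claw":95},{"translation":[0,0,0],"twist":0,"claw":95},{"translation":[0,0,0],"twist":0,"claw":95},{"translation":[0,0,-0.5],"twist":0,"claw":95},{"translation":[0,0,-1],"twist":0,"claw":95},{"translation":[0,0,-1],"twist":0,"claw":80},{"translation":[0,0,-1],"twist":0,"claw":80},{"translation":[-0.5,0,-0.8],"twist":0,"claw":50},{"translation":[-1,0,0],"twist":0,"claw":50},{"translation":[-0.3,0,-0.8],"twist":0,"claw":50},{"translation":[0,0,0],"twist":0,"claw":50},{"translation":[0,0,0],"twist":0,"claw":50},{"translation":[0,0,0],"twist":0,"claw":50}]'
python3 - <<'E'
from h import *
s=r.get_state();print(np.round(s['q'],2),s['tool_pos'],ang())
w=snap('wrist');save(w,'w10.png')
for n,k,xy in (('W','wide',(.4485,.0545)),('S1','slim',(.4555,-.0165)),('S2','slim',(.463,-.0875))):
    print(n,[round(float(v),1) for v in proj(w,(*xy,.0815))])
E
```

```text
clock: 37.3
tool_pos: [0.456, -0.0185, 0.2596]
eef_rot: [0.671, 0.741, -0.0, -0.0]
contact_force: [0.0, -0.5, -0.1]
opening: 0.503
[ 0.51  0.56 -0.89  2.01  0.58  0.85 -0.6 ] [ 0.45595438 -0.01851177  0.25964694] 95.6938584716989
W [127.3, 318.4]
S1 [214.6, 318.4]
S2 [291.8, 318.9]
```

View pics/w10.png

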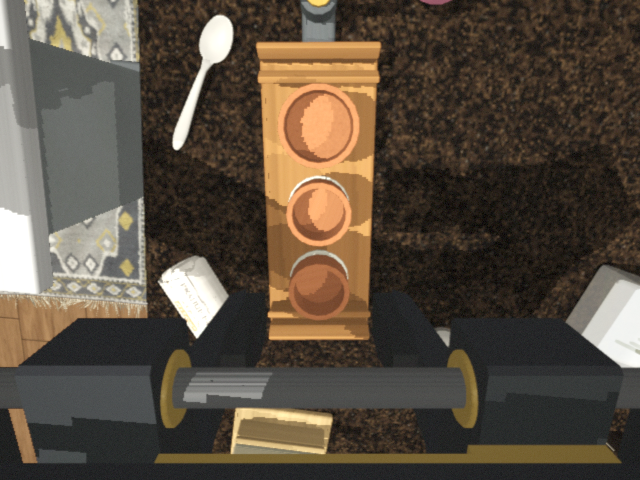

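All three pots sit centred and level in their cups, with rims at (319,125), (319,212) and (319,290). That matches the predicted seated positions within about 1 mm. Next, the panes.

```bash
python3 -m jog '[{"translation":[0,0,0],"twist":-1,"claw":45},{"translation":[0,0,0],"twist":-1,"claw":45},{"translation":[0,0,0],"twist":-1,"claw":45},{"translation":[0,0,0],"twist":-1,"claw":45},{"translation":[0,0,0],"twist":-1,"claw":45},{"translation":[0,0,0],"twist":-1,"claw":45},{"translation":[0,0,0],"twist":-1,"claw":45},{"translation":[0,0,0],"twist":-1,"claw":45},{"translation":[0,0,0],"twist":-1,"claw":45},{"translation":[0,0,0],"twist":-1,"claw":45},{"translation":[0,0,0],"twist":-1,"claw":45},{"translation":[0,0,0],"twist":-1,"claw":45},{"translation":[0,0,0],"twist":-1,"claw":45},{"translation":[0,0,0],"twist":-1,"claw":45},{"translation":[0,0,0],"twist":-1,"claw":45}]'
python3 -m jog '[{"translation":[0,-1,0],"twist":0,"claw":45},{"translation":[0,-1,0],"twist":0,"claw":45},{"translation":[0,-1,0],"twist":0,"claw":45},{"translation":[0,-1,0],"twist":0,"claw":45},{"translation":[0,-1,0],"twist":0,"claw":45},{"translation":[0,-1,0],"twist":0,"claw":45},{"translation":[0,-1,0],"twist":0,"claw":45},{"translation":[0.5,-0.6,0],"twist":0,"claw":45},{"translation":[0,0,0],"twist":0,"claw":45},{"translation":[0,0,0],"twist":0,"claw":45},{"translation":[0,0,0],"twist":0,"claw":45}]'
python3 - <<'E'
from h import *
s=r.get_state();print(np.round(s['q'],2),s['tool_pos'],ang())
w=snap('wrist');save(w,'w11.png')
for l in ('pane_1_mid','rack'):
    for d in r.spot_point(l,'wrist'): print(l,np.round(d['location']),round(d['confidence'],2),atz(w,*d['location'],.063 if l[0]=='p' else 0).round(4))
E
```

```text
clock: 38.6
tool_pos: [0.4556, -0.0177, 0.2589]
eef_rot: [-0.054, 0.999, 0.0, -0.001]
contact_force: [-0.1, -0.5, -0.1]
opening: 0.452
clock: 39.52
tool_pos: [0.4668, -0.3213, 0.2593]
eef_rot: [-0.051, 0.999, 0.001, -0.0]
contact_force: [-0.4, 0.7, -1.3]
opening: 0.447
[ 1.17  0.9  -1.32  1.69  0.9   1.3   1.34] [ 0.4668071  -0.32129598  0.25930085] -174.14558897323062
pane_1_mid [176. 331.] 0.95 [ 0.4341 -0.3133  0.063 ]
rack [168. 296.] 0.67 [ 0.4372 -0.3466  0.    ]
```

View pics/w11.png

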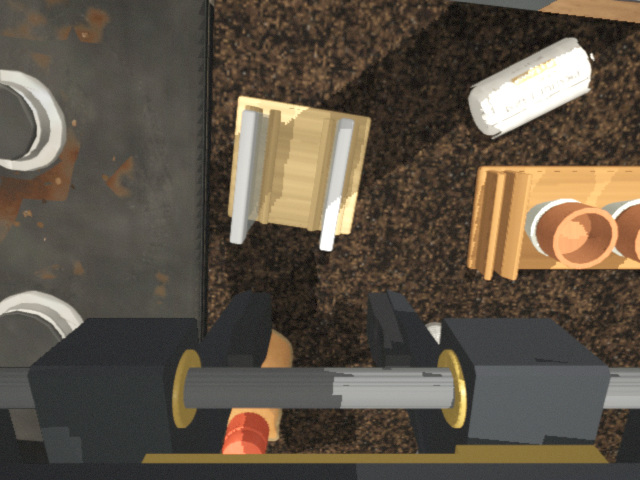

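The two strips run from (346,120) to (328,249) for the pane nearest the tray and from (251,110) to (237,243) for the far pane. The honey bottle stands behind at (255,400).

```bash
python3 - <<'E'
from h import *
w=snap('wrist');h=cv2.cvtColor(w['img'],cv2.COLOR_RGB2HSV)
m=cv2.inRange(h,(0,0,140),(179,60,255));m[:, :210]=0;m[270:]=0;m[:,400:]=0;m[:90]=0
n,l,st,c=cv2.connectedComponentsWithStats(m)
for i in range(1,n):
    if st[i,4]<400: continue
    ys,xs=np.where(l==i);q=cv2.boxPoints(cv2.minAreaRect(np.c_[xs,ys].astype(np.float32)))
    q=q[np.argsort(q[:,1])];a,b=q[:2].mean(0),q[2:].mean(0)
    A,B=[atz(w,p[1],p[0],.112) for p in (a,b)];d=A-B
    print(st[i],a,b,'mid',((A+B)/2).round(4),'len',np.linalg.norm(d).round(4),'yaw',np.degrees(np.arctan2(d[1],d[0])).round(1),'w',min(cv2.minAreaRect(np.c_[xs,ys].astype(np.float32))[1]), units((A+B)/2))
print(ang())
E
```

```text
[ 230  106   39  137 2896] [254.47076 106.97427] [243.87378 242.61514] mid [ 0.4366 -0.3768  0.112 ] len 0.1022 yaw 178.5 w 28.849592208862305 [ 0.9 -1.3  3.7]
[ 319  117   36  133 2148] [346.34888  117.196106] [323.55145 249.0953 ] mid [ 0.4362 -0.3121  0.112 ] len 0.101 yaw 176.7 w 17.055757522583008 [0.75 0.32 3.7 ]
-174.12045524427967
```

```bash
python3 -m jog '[{"translation":[0.75,0.32,0.5],"twist":0,"claw":45},{"translation":[0,0,1],"twist":0.7,"claw":45},{"translation":[0,0,0],"twist":0.6,"claw":45},{"translation":[0,0,0],"twist":0,"claw":45},{"translation":[0,0,0],"twist":0,"claw":45},{"translation":[0,0,0],"twist":0,"claw":45}]'
python3 - <<'E'
from h import *
s=r.get_state();print(np.round(s['q'],2),s['tool_pos'],ang())
w=snap('wrist');save(w,'w12.png');save(snap('scene'),'s12.png')
for d in r.spot_point('pane_1_mid','wrist'): print(np.round(d['location']),round(d['confidence'],2),atz(w,*d['location'],.063).round(4))
E
```

```text
clock: 40.22
tool_pos: [0.4366, -0.313, 0.2011]
eef_rot: [0.017, 1.0, -0.0, 0.001]
contact_force: [-0.2, 0.4, -0.3]
opening: 0.448
[ 1.19  0.92 -1.25  1.85  0.98  1.15  1.11] [ 0.43664785 -0.31295129  0.20109329] 178.02504631926945
```

View pics/w12.png

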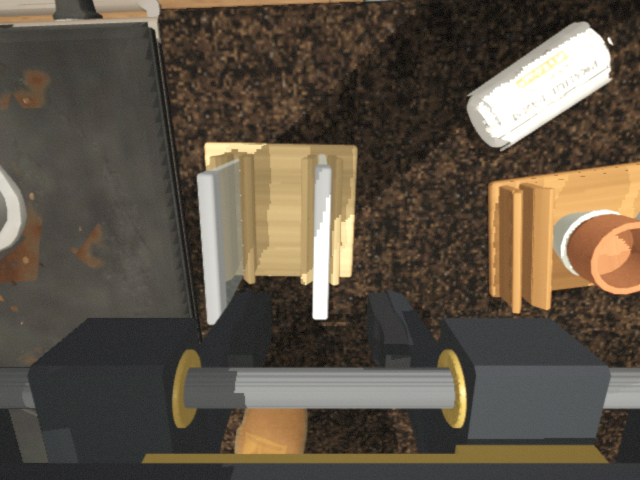

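Strip 1 runs from (322,166) to (320,319), parallel to the tool x axis and midway between the jaws. I work out the centre along it.

```bash
python3 - <<'E'
from h import *
w=snap('wrist')
for n,(a,b) in {'P1':((166,322),(319,320.5)),'P2':((174,205),(321,216))}.items():
    A,B=atz(w,*a,.116),atz(w,*b,.116);d=A-B
    print(n,A.round(4),B.round(4),((A+B)/2).round(4),np.linalg.norm(d).round(4),np.degrees(np.arctan2(d[1],d[0])).round(1),units(((A+B)/2)[:2].tolist()+[.088]))
E
```

```text
P1 [ 0.385  -0.3092  0.116 ] [ 0.4844 -0.3136  0.116 ] [ 0.4347 -0.3114  0.116 ] 0.0995 177.5 [0.04 0.05 2.82]
P2 [ 0.3871 -0.3782  0.116 ] [ 0.4833 -0.3826  0.116 ] [ 0.4352 -0.3804  0.116 ] 0.0964 177.4 [-0.04 -1.67  2.82]
```

```bash
python3 -m jog '[{"translation":[0.04,0.05,1],"twist":0.1,"claw":45},{"translation":[0,0,1],"twist":0,"claw":45},{"translation":[0,0,0.6],"twist":0,"claw":45},{"translation":[0,0,0.22],"twist":0,"claw":45},{"translation":[0,0,0],"twist":0,"claw":45},{"translation":[0,0,0],"twist":0,"claw":0},{"translation":[0,0,0],"twist":0,"claw":0},{"translation":[0,0,0],"twist":0,"claw":0},{"translation":[0,0,0],"twist":0,"claw":0},{"translation":[0,0,0],"twist":0,"claw":0},{"translation":[0,0,0],"twist":0,"claw":0},{"translation":[0,0,0],"twist":0,"claw":0},{"translation":[0,0,0],"twist":0,"claw":0}]' 35
python3 -m jog '[{"translation":[0,0,-0.3],"twist":0,"claw":0},{"translation":[0,0,-0.5],"twist":0,"claw":0},{"translation":[0,0,-0.5],"twist":0,"claw":0},{"translation":[0,0,-0.7],"twist":0,"claw":0},{"translation":[0,0,-0.8],"twist":0,"claw":0},{"translation":[0,0,-0.6],"twist":0,"claw":0},{"translation":[0,0,0],"twist":0,"claw":0},{"translation":[0,0,0],"twist":0,"claw":0}]'
python3 -c "
from h import *
print(units((.4431,.1068,.21)),ang())"
```

```text
clock: 41.5
tool_pos: [0.4344, -0.3115, 0.0882]
eef_rot: [0.024, 1.0, -0.0, 0.001]
contact_force: [-1.0, 0.5, 5.7]
opening: 0.106
clock: 42.17
tool_pos: [0.434, -0.3116, 0.2244]
eef_rot: [0.024, 1.0, -0.001, 0.001]
contact_force: [0.4, 0.2, -3.1]
opening: 0.108
[ 0.27 10.46  0.34] 177.27550841828702
```

```bash
python3 -m jog '[{"translation":[0.27,0.7,0],"twist":0,"claw":0},{"translation":[0,0.9,0],"twist":0,"claw":0},{"translation":[0,0.9,0],"twist":0,"claw":0},{"translation":[0,0.9,0],"twist":0,"claw":0},{"translation":[0,0.9,0],"twist":0,"claw":0},{"translation":[0,0.9,0],"twist":0,"claw":0},{"translation":[0,0.9,0],"twist":0,"claw":0},{"translation":[0,0.9,0],"twist":0,"claw":0},{"translation":[0,0.9,0],"twist":0,"claw":0},{"translation":[0,0.9,0],"twist":0,"claw":0},{"translation":[0,0.9,0],"twist":0,"claw":0},{"translation":[0,0.76,0],"twist":0,"claw":0},{"translation":[0,0,0],"twist":-0.7,"claw":0},{"translation":[0,0,0],"twist":-0.7,"claw":0},{"translation":[0,0,0],"twist":0,"claw":0},{"translation":[0,0,0],"twist":0,"claw":0},{"translation":[0,0,0],"twist":0,"claw":0}]'
python3 - <<'E'
from h import *
s=r.get_state();print(np.round(s['q'],2),s['tool_pos'],ang(),units((.4431,.1068,.21)))
w=snap('wrist');save(w,'w13.png')
for l in ('slot_left','drain_handle','pane_1_mid'):
  for d in r.spot_point(l,'wrist'): print(l,np.round(d['location']),round(d['confidence'],2),atz(w,*d['location'],.012).round(4))
for p in ((.4431,.1068,.049),):
    for k in(-.052,0,.052): print(proj(w,(p[0]+k*.995,p[1]+k*.101,.049)))
E
```

```text
clock: 43.58
tool_pos: [0.4424, 0.1062, 0.2223]
eef_rot: [-0.048, 0.999, -0.0, -0.001]
contact_force: [0.7, -0.1, -2.5]
opening: 0.112
[ 0.38  0.78 -1.25  2.05  0.9   1.02  0.33] [0.4423835  0.10618328 0.22234257] -174.45504001913974 [-0.02  0.01  0.31]
slot_left [223. 387.] 0.28 [0.4497 0.1719 0.012 ]
drain_handle [223. 387.] 0.74 [0.4494 0.1718 0.012 ]
drain_handle [340.  44.] 0.38 [ 0.6077 -0.1638  0.012 ]
(np.float64(155.62703845199943), np.float64(318.7151843801803))
(np.float64(218.69995556895336), np.float64(319.0282940984396))
(np.float64(276.2994810338393), np.float64(319.31423253310453))
```

View pics/w13.png

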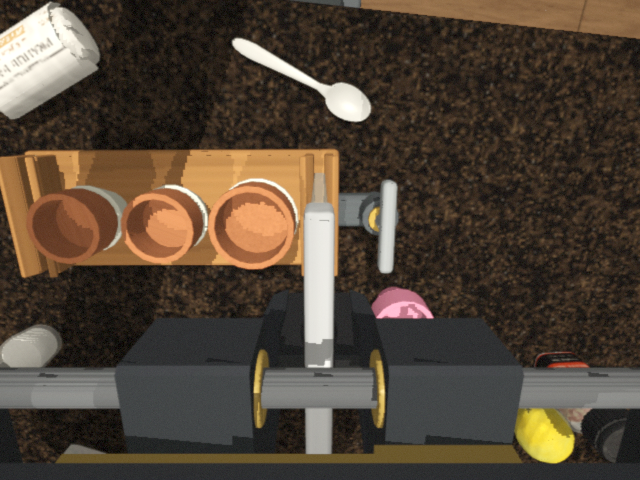

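The pane is in line with the slot gap (col 320), which matches the predicted slot line at col 319. I lower it.

```bash
python3 -m jog '[{"translation":[-0.02,0.01,0.7],"twist":0,"claw":0},{"translation":[0,0,0.7],"twist":0,"claw":0},{"translation":[0,0,0.5],"twist":0,"claw":0},{"translation":[0,0,0.3],"twist":0,"claw":0},{"translation":[0,0,0.2],"twist":0,"claw":0},{"translation":[0,0,0.2],"twist":0,"claw":0},{"translation":[0,0,0.2],"twist":0,"claw":0},{"translation":[0,0,0],"twist":0,"claw":0}]'
python3 -m jog '[{"translation":[0,0,0.15],"twist":0,"claw":0},{"translation":[0,0,0.15],"twist":0,"claw":0},{"translation":[0,0,0.1],"twist":0,"claw":0},{"translation":[0,0,0.06],"twist":0,"claw":0},{"translation":[0,0,0],"twist":0,"claw":0},{"translation":[0,0,0],"twist":0,"claw":0}]'
```

```text
clock: 44.45
tool_pos: [0.4434, 0.1071, 0.1102]
eef_rot: [-0.049, 0.999, -0.0, -0.0]
contact_force: [-0.9, 1.0, -2.5]
opening: 0.105
clock: 44.95
tool_pos: [0.4435, 0.1075, 0.0927]
eef_rot: [-0.05, 0.999, -0.0, -0.0]
contact_force: [-0.5, -0.4, -1.2]
opening: 0.107
```

```bash
python3 -m jog '[{"translation":[0,0,0.05],"twist":0,"claw":0},{"translation":[0,0,0.04],"twist":0,"claw":0},{"translation":[0,0,0],"twist":0,"claw":0},{"translation":[0,0,0],"twist":0,"claw":0}]'
```

```text
clock: 45.28
tool_pos: [0.4437, 0.108, 0.0901]
eef_rot: [-0.05, 0.999, 0.0, 0.001]
contact_force: [-2.5, -1.7, 8.7]
opening: 0.108
```

```bash
python3 -m jog '[{"translation":[0,0,0],"twist":0,"claw":30},{"translation":[0,0,0],"twist":0,"claw":30},{"translation":[0,0,0],"twist":0,"claw":30},{"translation":[0,0,-0.3],"twist":0,"claw":30},{"translation":[0,0,-0.8],"twist":0,"claw":30},{"translation":[0,0,-1],"twist":0,"claw":40},{"translation":[0,0,-0.8],"twist":0,"claw":40},{"translation":[0,-1,0],"twist":0,"claw":40},{"translation":[0,-1,0],"twist":0,"claw":40},{"translation":[0,-1,0],"twist":0,"claw":40},{"translation":[0,-1,0],"twist":0,"claw":40},{"translation":[0,-1,0],"twist":0,"claw":40},{"translation":[0,-1,0],"twist":0,"claw":40}]'
python3 -m jog '[{"translation":[0,-1,0],"twist":0,"claw":40},{"translation":[0,-1,0],"twist":0,"claw":40},{"translation":[0,-1,0],"twist":0,"claw":40},{"translation":[0.6,-0.7,0],"twist":0,"claw":40},{"translation":[0.6,-0.7,0],"twist":0,"claw":40},{"translation":[0.2,-0.7,0],"twist":0,"claw":40},{"translation":[0,0,0],"twist":0.7,"claw":40},{"translation":[0,0,0],"twist":0.7,"claw":40},{"translation":[0,0,0],"twist":0,"claw":40},{"translation":[0,0,0],"twist":0,"claw":40},{"translation":[0,0,0],"twist":0,"claw":40}]'
python3 - <<'E'
from h import *
s=r.get_state();print(np.round(s['q'],2),s['tool_pos'],ang(),units((.4352,-.3804,.0882)))
w=snap('wrist');save(w,'w14.png')
cv2.imwrite('pics/v14.png',w['img'][100:340,180:460,::-1])
E
```

```text
clock: 46.37
tool_pos: [0.4672, -0.1334, 0.2051]
eef_rot: [-0.05, 0.999, -0.0, 0.0]
contact_force: [1.1, 0.2, -0.1]
opening: 0.404
clock: 47.28
tool_pos: [0.432, -0.3395, 0.2051]
eef_rot: [0.022, 1.0, -0.0, -0.0]
contact_force: [0.4, 0.2, -0.2]
opening: 0.399
[ 1.22  0.92 -1.22  1.81  0.95  1.16  1.19] [ 0.43197095 -0.33948902  0.20514043] 177.43410619946414 [-0.13 -1.02  2.92]
```

View pics/v14.png

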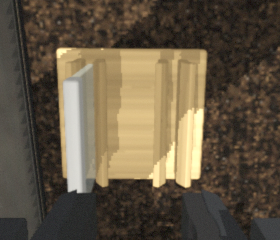

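Pane 2's strip starts at about (252,178) and the right rack slot is empty. I check it against the earlier estimate.

```bash
python3 - <<'E'
from h import *
w=snap('wrist')
h=cv2.cvtColor(w['img'],cv2.COLOR_RGB2HSV)
for row in (185,200,220,250,270):
    xs=[c for c in range(235,300) if h[row,c,1]<45 and h[row,c,2]>190]
    if xs: print(row,xs[0],xs[-1],atz(w,row,(xs[0]+xs[-1])/2,.116).round(4))
print(atz(w,178,253,.116))
print(units((.4352,-.3804,.0882)))
E
```

```text
185 243 257 [ 0.3904 -0.3788  0.116 ]
200 244 257 [ 0.3996 -0.3793  0.116 ]
220 245 258 [ 0.4122 -0.3799  0.116 ]
250 246 259 [ 0.4317 -0.3812  0.116 ]
270 247 260 [ 0.4452 -0.3818  0.116 ]
[ 0.38633154 -0.3765549   0.116     ]
[-0.13 -1.02  2.92]
```

```bash
python3 -m jog '[{"translation":[-0.13,-0.5,0],"twist":0.07,"claw":40},{"translation":[0,-0.54,0],"twist":0,"claw":40},{"translation":[0,0,0],"twist":0,"claw":40},{"translation":[0,0,1],"twist":0,"claw":40},{"translation":[0,0,1],"twist":0,"claw":40},{"translation":[0,0,0.7],"twist":0,"claw":40},{"translation":[0,0,0.22],"twist":0,"claw":40},{"translation":[0,0,0],"twist":0,"claw":40},{"translation":[0,0,0],"twist":0,"claw":0},{"translation":[0,0,0],"twist":0,"claw":0},{"translation":[0,0,0],"twist":0,"claw":0},{"translation":[0,0,0],"twist":0,"claw":0},{"translation":[0,0,0],"twist":0,"claw":0},{"translation":[0,0,0],"twist":0,"claw":0},{"translation":[0,0,0],"twist":0,"claw":0},{"translation":[0,0,0],"twist":0,"claw":0}]' 35
python3 -m jog '[{"translation":[0,0,-0.3],"twist":0,"claw":0},{"translation":[0,0,-0.5],"twist":0,"claw":0},{"translation":[0,0,-0.5],"twist":0,"claw":0},{"translation":[0,0,-0.7],"twist":0,"claw":0},{"translation":[0,0,-0.8],"twist":0,"claw":0},{"translation":[0,0,-0.4],"twist":0,"claw":0},{"translation":[0,0,0],"twist":0,"claw":0},{"translation":[0,0,0],"twist":0,"claw":0}]'
python3 -c "
from h import *
print(units((.4681,-.140,.0902)),ang())"
```

```text
clock: 48.72
tool_pos: [0.4358, -0.3819, 0.0899]
eef_rot: [0.027, 1.0, -0.001, 0.001]
contact_force: [-1.4, 0.7, 7.8]
opening: 0.109
clock: 49.38
tool_pos: [0.4347, -0.3819, 0.2164]
eef_rot: [0.028, 1.0, -0.001, 0.0]
contact_force: [0.5, 0.5, -1.9]
opening: 0.109
[-0.5   6.09  3.15] 176.8412219037951
```

```bash
python3 -m jog '[{"translation":[-0.5,0.5,0],"twist":0,"claw":0},{"translation":[0,0.9,0],"twist":0,"claw":0},{"translation":[0,0.9,0],"twist":0,"claw":0},{"translation":[0,0.9,0],"twist":0,"claw":0},{"translation":[0,0.9,0],"twist":0,"claw":0},{"translation":[0,0.9,0],"twist":0,"claw":0},{"translation":[0,0.8,0],"twist":0,"claw":0},{"translation":[0,0.3,0],"twist":-0.74,"claw":0},{"translation":[0,0,0],"twist":-0.74,"claw":0},{"translation":[0,0,0],"twist":0,"claw":0},{"translation":[0,0,0],"twist":0,"claw":0},{"translation":[0,0,0],"twist":0,"claw":0}]'
python3 - <<'E'
from h import *
w=snap('wrist');save(w,'w15.png');print(ang(),units((.4681,-.1397,.0919)))
for l in ('slot_right','pane_1_mid','cup_slim_1_rim'):
  for d in r.spot_point(l,'wrist'): print(l,np.round(d['location']),round(d['confidence'],2),atz(w,*d['location'],.012).round(4))
print(proj(w,(.4681-.052,-.1397-.005,.049)))
g=cv2.cvtColor(w['img'],cv2.COLOR_RGB2HSV);cv2.imwrite('pics/v15.png',cv2.resize(w['img'][100:340,220:420,::-1],(600,600*240//200//1)[:2] if 0 else (500,600),interpolation=cv2.INTER_CUBIC))
E
```

```text
clock: 50.38
tool_pos: [0.4674, -0.1399, 0.2151]
eef_rot: [-0.048, 0.999, 0.0, -0.001]
contact_force: [0.8, -1.0, -1.8]
opening: 0.106
-174.43721275675875 [-0.02  0.    3.09]
pane_1_mid [224. 632.] 0.69 [0.4519 0.1506 0.012 ]
(np.float64(155.9887285415159), np.float64(318.3560811672124))
```

View pics/v15.png

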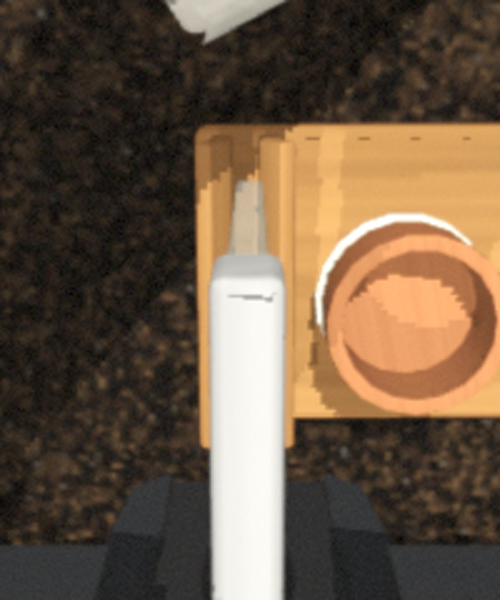

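The pane's lower edge (crop col 248) is centred between the slot lips (gap centre about 246). I lower it.

```bash
python3 -m jog '[{"translation":[-0.02,0,0.6],"twist":0,"claw":0},{"translation":[0,0,0.6],"twist":0,"claw":0},{"translation":[0,0,0.5],"twist":0,"claw":0},{"translation":[0,0,0.3],"twist":0,"claw":0},{"translation":[0,0,0.2],"twist":0,"claw":0},{"translation":[0,0,0.2],"twist":0,"claw":0},{"translation":[0,0,0.2],"twist":0,"claw":0},{"translation":[0,0,0],"twist":0,"claw":0}]'
python3 -m jog '[{"translation":[0,0,0.15],"twist":0,"claw":0},{"translation":[0,0,0.15],"twist":0,"claw":0},{"translation":[0,0,0.1],"twist":0,"claw":0},{"translation":[0,0,0.09],"twist":0,"claw":0},{"translation":[0,0,0],"twist":0,"claw":0},{"translation":[0,0,0],"twist":0,"claw":0}]'
```

```text
clock: 51.25
tool_pos: [0.4686, -0.1394, 0.1114]
eef_rot: [-0.05, 0.999, -0.0, -0.001]
contact_force: [-0.3, 0.0, -2.8]
opening: 0.107
clock: 51.75
tool_pos: [0.4689, -0.1391, 0.0926]
eef_rot: [-0.05, 0.999, -0.0, -0.0]
contact_force: [0.1, -0.4, -1.0]
opening: 0.105
```

```bash
python3 -m jog '[{"translation":[0,0,0.05],"twist":0,"claw":0},{"translation":[0,0,0.04],"twist":0,"claw":0},{"translation":[0,0,0],"twist":0,"claw":0},{"translation":[0,0,0],"twist":0,"claw":0}]'
python3 -m jog '[{"translation":[0,0,0],"twist":0,"claw":28},{"translation":[0,0,0],"twist":0,"claw":28},{"translation":[0,0,0],"twist":0,"claw":28},{"translation":[0,0,-0.3],"twist":0,"claw":28},{"translation":[0,0,-0.8],"twist":0,"claw":28},{"translation":[0,0,-1],"twist":0,"claw":28},{"translation":[0,0,-1],"twist":0,"claw":28},{"translation":[0.6,0.6,-0.5],"twist":0,"claw":28},{"translation":[0.4,0.9,0],"twist":0,"claw":28},{"translation":[0,1,-0.5],"twist":0,"claw":28},{"translation":[0,0.5,0],"twist":0,"claw":28},{"translation":[0,0,0],"twist":0,"claw":28},{"translation":[0,0,0],"twist":0,"claw":28},{"translation":[0,0,0],"twist":0,"claw":28}]'
python3 - <<'E'
from h import *
print(r.get_state()['tool_pos'])
w=snap('wrist');save(w,'w16.png')
for n,p in {'slotL top':(.4431,.1068,.118),'slotR top':(.4681,-.1397,.118),'W':(.4485,.0545,.0815),'S1':(.4555,-.0165,.0815),'S2':(.463,-.0875,.0815),'bar':(.4365,.158,.086)}.items():
    print(n,np.round(proj(w,p)),[np.round(proj(w,(p[0]+k*.995,p[1]+k*.101,p[2]))).tolist() for k in (-.05,.05)] if p[2]>.1 else '')
E
```

```text
clock: 52.08
tool_pos: [0.469, -0.1388, 0.0918]
eef_rot: [-0.051, 0.999, -0.001, 0.001]
contact_force: [-6.5, -1.2, 23.5]
opening: 0.109
clock: 53.25
tool_pos: [0.4174, -0.0272, 0.2513]
eef_rot: [-0.05, 0.999, -0.0, -0.001]
contact_force: [0.1, -1.2, 0.2]
opening: 0.278
[ 0.41738614 -0.02717447  0.25125386]
slotL top [279. 488.] [[215.0, 496.0], [336.0, 480.0]]
slotR top [279. 167.] [[216.0, 159.0], [337.0, 174.0]]
W [263. 409.] 
S1 [263. 326.] 
S2 [263. 244.] 
bar [263. 533.]
```

View pics/w16.png

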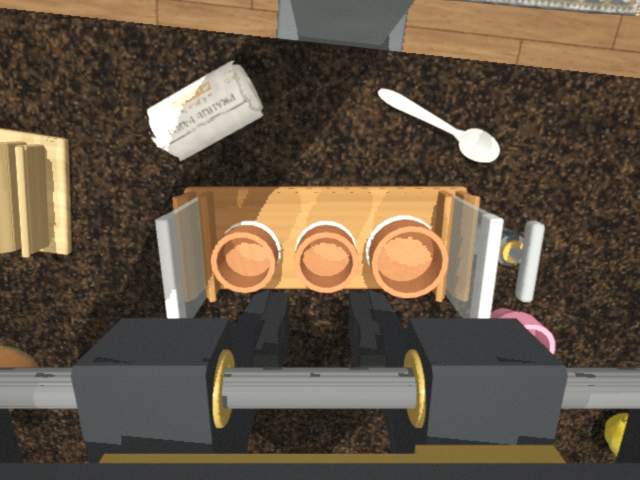

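The final view shows both panes upright in the end slots, with strip tops at about (165,217) and (493,217) against predicted (159,216) and (496,215). The pots sit in their cups and the bar is across the tray. I do one numeric check of pot centring and tilt.

```bash
python3 - <<'E'
from h import *
w=snap('wrist');h=cv2.cvtColor(w['img'],cv2.COLOR_RGB2HSV)
for rc in ((260,245),(290,245),(235,405),(290,405),(265,290),(205,325),(280,362)): print(rc,h[rc])
for lo,hi in (((3,120,50),(14,165,255)),((3,110,50),(15,160,255))):
    f=lambda im:cv2.inRange(cv2.cvtColor(im,cv2.COLOR_RGB2HSV),lo,hi)
    for n,k,xy in (('W','wide',(.4485,.0545)),('S1','slim',(.4555,-.0165)),('S2','slim',(.463,-.0875))):
        print(n,fit(w,k,xy,f,rg=rings(k,.0235)[:2],pad=5))
E
```

```text
(260, 245) [ 13 134 251]
(290, 245) [ 14 125 255]
(235, 405) [ 12 150 190]
(290, 405) [ 11 143 191]
(265, 290) [ 17 135 252]
(205, 325) [ 17 134 241]
(280, 362) [ 18 133 255]
W (array([0.4499, 0.0559]), 789, 5319)
S1 (array([ 0.4575, -0.0162]), 462, 3853)
S2 (array([ 0.4629, -0.092 ]), 755, 3941)
W (array([0.4507, 0.0552]), 774, 5319)
S1 (array([ 0.4582, -0.0161]), 439, 3853)
S2 (array([ 0.4623, -0.0928]), 891, 3941)
```

```bash
python3 - <<'E'
from h import *
w=snap('wrist');hh=cv2.cvtColor(w['img'],cv2.COLOR_RGB2HSV)
m=cv2.inRange(hh,(3,100,40),(15,255,255)); m=cv2.medianBlur(m,5)
n,l,st,c=cv2.connectedComponentsWithStats(m)
for i in range(1,n):
    if st[i,4]>1500 and st[i,1]<320:
        ct=max(cv2.findContours((l==i).astype(np.uint8),0,1)[0],key=cv2.contourArea)
        print(st[i],cv2.fitEllipse(cv2.convexHull(ct)))
for n,k,xy in (('W','wide',(.4485,.0545)),('S1','slim',(.4555,-.0165)),('S2','slim',(.463,-.0875))):
    H=hull(w,*xy,rings(k,.0235)[:2],m.shape); ct=max(cv2.findContours((H>128).astype(np.uint8),0,1)[0],key=cv2.contourArea); print(n,'pred',cv2.boundingRect(ct),cv2.fitEllipse(ct))
E
```

```text
[  71    0  206   40 4078] ((174.3242645263672, 11.225410461425781), (57.61933135986328, 219.35731506347656), 89.51703643798828)
[ 405    0  235  101 9975] ((571.97314453125, 47.312110900878906), (87.33356475830078, 348.17315673828125), 99.52960968017578)
[ 171  185  111  110 7462] ((232.2732391357422, 235.53323364257812), (114.50958251953125, 143.4683837890625), 98.26034545898438)
[ 363  192   86  108 5605] ((412.7722473144531, 248.99742126464844), (81.45438385009766, 126.50593566894531), 31.038734436035156)
[ 295  226   64   70 3505] ((326.3466491699219, 260.59033203125), (63.74796676635742, 71.16033172607422), 176.0471954345703)
W pred (367, 218, 82, 81) ((407.2287292480469, 258.2071838378906), (77.91358184814453, 82.36952209472656), 132.34288024902344)
S1 pred (294, 223, 66, 71) ((326.5436706542969, 258.60980224609375), (65.35993957519531, 70.09221649169922), 177.2009735107422)
S2 pred (211, 224, 70, 71) ((245.8759765625, 259.02850341796875), (66.2852783203125, 71.23092651367188), 35.7972412109375)
```

The predicted seated outlines (W columns 367–449, S1 294–360, S2 211–281) match the picture to within 1–2 px, so the pots are seated and level. Handing in.

```bash
python3 -c "
from plant import r
print(r.finish_job())"
```

```text
the job is handed in; nothing more can be done
None
```

I finished the job and handed it in at about 53 s on the robot's clock (limit 208 s); no verdict was reported.

- **Drain:** I turned the T-handle clockwise with one regrasp until the moment on the tool jumped to about 0.5 N m. In the last picture the bar points across the tray.
- **Pots:** All three terracotta pots were present and each went into its own matching cup. I pressed each one down until the contact force rose to 10–20 N.
- **Panes:** One went into the left slot and one into the right. Both were lowered until they met the slot floor at the expected height.

**Final checks:**
- **Seating:** In the last close view the pot outlines match their predicted seated outlines to 1–2 px, about 1.5 mm.
- **Pane lean:** Heights and centring of the panes look right. The right pane's top edge sits about 6 px (4–5 mm) from upright, a lean of roughly 0.05 rad against the 0.15 allowed.
- **Disagreement:** Two automatic colour fits of the seated pots gave noisy results. One put the far-right pot 4–5 mm off, because the wood and glass confused the mask. I relied on the outline comparison instead.
- **Not re-measured:** I did not measure the bystanders' positions again. No move brought the gripper into contact with them.

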